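Make up two coffee machine repair kits

ROBOT

A 6-joint arm with a two-finger parallel gripper is mounted at the origin on the work surface. World frame = base frame: x ahead of the robot, y to its left, z up, the work surface at z = 0. Lengths are in mm, angles in rad, forces in N, time in s.
With the tool pointing down it reaches from about 275 to 750 mm from the base axis. Payload 10.2 kg.
Tool frame: the origin (TCP) lies midway between the tips of the shut fingers; the grasp point (between the pads) lies grasp_offset behind it (grasp_offset is the distance from the TCP to the grasp point, in mm); x points along the fingers, z is the direction in which the jaws open and shut, and the axes are right-handed (so a half turn about x gives the same grasp; the last joint's range is limited). The gripper opens to 85 mm and grips with 20 to 120 N. Pads are 22 mm wide; open, the fingers measure 114 mm over their backs; the gripper's body (76 mm by 85 mm) begins 54 mm behind the grasp point. The pads swing forward as they close: fully open they stand 13 mm farther back than shut.
Start: joints at [-1.541, 0.313, 1.498, -0, 1.331, -0.223], TCP at [131.297, -508.323, 231.294] pointing down, gripper open.
Joint ranges: [-2.94, 2.94], [-0.97, 2.17], [0.19, 2.56], [-1.23, 4.37], [0.02, 3.11], [-2.88, 2.88]. Speed limits (rad/s): [2.39, 2.39, 3.01, 3.14, 3.14, 3.14].

INTERFACE

Orientations are given as a unit quaternion [w, x, y, z].
In Python, from rig import sense, capture, calibration, finish_job, grasp_offset gives the robot as it stands.
- The arm moves only by the shell command python3 -m jog 'ROWS' [FORCE]. ROWS is JSON, a list of rows, each an object with "linear": the shift along the tool's x, y, z scaled (see below), a list of three; "rotation": the turn, a rotation vector about the tool's x, y, z scaled (see below), a list of three; "grip": the finger opening in mm, from 0 to 85.4. A call has 1 to 20 rows; each row is the pose to reach, as a shift and turn from the pose measured when the call began, along the tool's axes at that moment; what a row does not reach only later rows make up. The controller multiplies each number of a shift by 0.3 m and each number of a turn by 0.5 rad. A row lasts 1/12 s, in which the tool goes at most 41.7 mm and 7.16 degrees, less where a joint would pass 70% of its speed; a pose out of reach is approached as far as the arm can. A call with a number of a shift or a turn outside -1 to 1 is refused whole. A call with a gripper value outside its range is refused whole. The fingers move at their own pace and stop on an object; FORCE is the grip in N (left out, the last holds). Time passes only in rows, so rows that repeat a pose let the fingers close. It gives the time, the measured TCP pose, the force and the opening at its end, in the units of the state.
- sense(): the state, without advancing time (a new reading comes with each control period).
- capture(name): name is "side" or "top"; returns (picture, depth): 384x512x3 uint8, red, green, blue; 384x512 float32, mm along the optical axis (not along the pixel's ray), 0 where there is no reading.
- calibration(name): a dict with "intrinsics" (3x3 intrinsics, pixels), "world_from_camera" (4x4, takes a point from camera to world coordinates). Camera axes: x right, y up, looking along -z (the intrinsics and any distortion apply to the point x, -y, -z); pixel columns grow to the right and rows downward; lengths in mm; the calibration is good to about 2 mm. A picture is of the moment at which its call begins. calibration takes no time and is no camera call.
- finish_job(): hands the job in, once; it reports no verdict.
The state is a dict: "time_s": time; "joints": joint angles; "dq": joint speeds; "tau": joint torques, N m; "eef_pos": TCP position; "ee_rot": TCP orientation; "force": force on the tool from outside, world axes, zero at the start; "wrist_torque": the same for the moment, N m; "grip_width": opening from 0.0 (shut) to 1.0 (fully open).
Only numpy, scipy, OpenCV 4.12 (cv2) and the standard library are available. Lean on these libraries where they do the work, as an engineer would, in place of code of your own. Each camera call takes 0.05 s, during which the arm holds its last target.

TASK

Make up two repair kits from the parts on the black mat. The blue tray gets the silver motor and the white gear, the orange tray gets the yellow pump and the brass valve with the red coil; in each tray the heavy part (motor, pump) goes in the compartment lined with black foam and the other part in the bare compartment, each standing upright and flat on the tray floor. Leave the green gear, the mug, the jar and the screwdriver where they are.

Things in the scene. Friction and masses are not known exactly. Their poses are not given: they have to be found in the camera images.
- motor: small electric motor standing on end: silver can of 36 mm diameter on a black base flange of 44 mm diameter and 7 mm high; can top at 53 mm, brass shaft on top up to 66 mm; 0.2 kg. Origin: centre of the underside; z up along the shaft. Starts standing on the thin black stock mat (2 mm thick), as do all the parts.
- gear_white: gear wheel of white plastic, flat on the mat, toothed disc 48 mm across and 14 mm thick, 22 mm hub up to 19 mm, and a steel spindle of 14 mm diameter standing up from it to 56 mm; 0.06 kg. Grip it by the spindle. Origin: centre of the underside; z up along the spindle. Starts standing on the thin black stock mat (2 mm thick), as do all the parts.
- pump: yellow box-shaped water pump with a black band, 46 mm (x) by 36 mm (y) by 52 mm high, with a black outlet on top up to 64 mm; 0.22 kg. Origin: centre of the underside; z up. Any yaw. Starts standing on the thin black stock mat (2 mm thick), as do all the parts.
- valve: solenoid valve: brass block 46 mm (x) by 30 mm (y) by 18 mm high, with a square red coil of 28 x 28 mm on top of it from 18 to 54 mm and a steel stub to 58 mm; 0.15 kg. Grip it by the coil. Origin: centre of the underside; z up. Any yaw. Starts standing on the thin black stock mat (2 mm thick), as do all the parts.
- gear_green: gear wheel of green plastic, flat on the mat, toothed disc 48 mm across and 14 mm thick, 22 mm hub up to 19 mm, and a steel spindle of 14 mm diameter standing up from it to 56 mm; 0.06 kg. Grip it by the spindle. Origin: centre of the underside; z up along the spindle. Not needed: it stays where it is. Starts standing on the thin black stock mat (2 mm thick), as do all the parts.
- tray_blue: Blue kit tray, loose, 0.6 kg, 152 mm long (x), 78 mm wide (y), rim 22 mm high, walls 4 mm, floor 5 mm thick. A divider of rim height across the middle makes two compartments, 70 x 70 mm inside, centred at x = +37 and -37 mm, y = 0. The +x one has a floor lined with black foam (no added height), the -x one a bare blue floor. Origin: centre of underside. Any yaw.
- tray_orange: Orange kit tray, loose, 0.6 kg, 152 mm long (x), 78 mm wide (y), rim 22 mm high, walls 4 mm, floor 5 mm thick. A divider of rim height across the middle makes two compartments, 70 x 70 mm inside, centred at x = +37 and -37 mm, y = 0. The +x one has a floor lined with black foam (no added height), the -x one a bare orange floor. Origin: centre of underside. Any yaw.
- mug: white mug, 80 mm across the rim, 90 mm high, standing beyond the work; bystander. Origin: centre of the underside.
- jar: amber jar with black cap, 54 mm across, 60 mm high, beyond the work; bystander. Origin: centre of the underside.
- screwdriver: screwdriver with a red handle, about 200 mm long and under 35 mm high, lying on the bench between the robot and the work; bystander. Origin: underside of the tool, along its length (x).
Not all that is in view belongs to the job. Leave any purple look-alike of the pump alone. Leave any purple look-alike of the gear_white alone.

How it is judged (in metres and radians):
At the end, for the whole second after the job is handed in: Motor (foam) and white gear (bare) in the blue tray, pump (foam) and valve (bare) in the orange one: within 25 mm of the compartment centre each way, on its floor (origin 1-9 mm up), upright to 0.12 rad, at rest; trays flat on the bench; green gear, mug, jar, screwdriver moved under 25 mm (x of motor in the frame of tray_blue between 0.012 and 0.062 m and y of motor in the frame of tray_blue between -0.025 and 0.025 m and z of motor in the frame of tray_blue between 0.001 and 0.009 m and angle between each of motor, gear_white, pump, valve's own z axis and vertical below 0.12 rad and linear speed of each of motor, gear_white, pump, valve, tray_blue, tray_orange below 0.02 m/s and x of gear_white in the frame of tray_blue between -0.062 and -0.012 m and y of gear_white in the frame of tray_blue between -0.025 and 0.025 m and z of gear_white in the frame of tray_blue between 0.001 and 0.009 m and x of pump in the frame of tray_orange between 0.012 and 0.062 m and y of pump in the frame of tray_orange between -0.025 and 0.025 m and z of pump in the frame of tray_orange between 0.001 and 0.009 m and x of valve in the frame of tray_orange between -0.062 and -0.012 m and y of valve in the frame of tray_orange between -0.025 and 0.025 m and z of valve in the frame of tray_orange between 0.001 and 0.009 m and height (world z) of each of tray_blue, tray_orange below 0.006 m and angle between each of tray_blue, tray_orange's own z axis and vertical below 0.05 rad and distance of each of gear_green, mug, jar, screwdriver from where it was at the start of the episode below 0.025 m); the robot touches nothing.
It fails at once if The green gear, which is not needed, is moved by more than 25 mm (distance of gear_green from where it was at the start of the episode above 0.025 m).
It fails at once if The mug is moved by more than 25 mm (distance of mug from where it was at the start of the episode above 0.025 m).
It fails at once if The jar is moved by more than 25 mm (distance of jar from where it was at the start of the episode above 0.025 m).
It fails at once if The screwdriver is moved by more than 25 mm (distance of screwdriver from where it was at the start of the episode above 0.025 m).
It also fails if it takes over 112 s, if anything falls off the work surface, if the arm or the gripper's body presses on something with over 40 N, if the wrist force passes 120 N, or if a joint passes its speed limit or range.

## Working session

There is one attempt and no reset: what is moved stays moved. The work goes in short steps, Python scripts to look and compute and a shell command to move; the robot and the scene stay as the last step left them, time stands still between calls to the robot, and variables do not carry over. Pictures are saved under pics/ and viewed, and the job is handed in when it is done.

```bash
ls; mkdir -p pics; python3 - <<'E'
from rig import sense, capture, calibration, grasp_offset
import cv2,numpy as np
print(sense()); print(grasp_offset)
for n in("top","side"):
    p,d=capture(n); cv2.imwrite(f"pics/{n}0.png",p[...,::-1]); np.save(f"{n}_d.npy",d); c=calibration(n); print(n,c)
E
```

```text
pics
{'time_s': 0.0, 'joints': array([-1.54136397e+00,  3.13497956e-01,  1.49846404e+00,  4.30223243e-05,
        1.33097518e+00, -2.23406258e-01]), 'dq': array([-1.61450633e-04,  1.32117864e-03,  1.78427239e-03, -4.32863031e-04,
       -7.32048290e-05, -9.20298287e-04]), 'tau': array([ 1.08189262e-03, -4.12265217e+01, -2.59742510e+01, -9.03037312e-05,
        4.13282964e-03, -5.90576761e-07]), 'eef_pos': array([ 131.31836475, -508.0457021 ,  230.70038483]), 'ee_rot': array([ 0.55875834,  0.43334769,  0.55933953, -0.43259472]), 'force': array([-0.40991942, -0.00452374, -0.16380112]), 'wrist_torque': array([-0.01417174, -0.00947443, -0.01381721]), 'grip_width': 0.9990389556225145}
18.700000000000003
top {'intrinsics': array([[393.85765859,   0.        , 258.49309294],
       [  0.        , 393.85765859, 190.49237712],
       [  0.        ,   0.        ,   1.        ]]), 'world_from_camera': array([[-6.47081074e-02,  9.70637114e-01, -2.31681794e-01,
         3.00260054e+02],
       [-9.97904214e-01, -6.29868796e-02,  1.48267583e-02,
        -9.01582858e+00],
       [-2.01511380e-04,  2.32155650e-01,  9.72678628e-01,
         1.08053612e+03],
       [ 0.00000000e+00,  0.00000000e+00,  0.00000000e+00,
         1.00000000e+00]])}
side {'intrinsics': array([[397.35668582,   0.        , 259.07205457],
       [  0.        , 397.35668582, 195.5037522 ],
       [  0.        ,   0.        ,   1.        ]]), 'world_from_camera': array([[-9.06098700e-01,  2.68080698e-01, -3.27288687e-01,
         2.07519399e+02],
       [-4.22885479e-01, -5.96533548e-01,  6.82140453e-01,
         6.64444317e+02],
       [-1.23699927e-02,  7.56492211e-01,  6.53885707e-01,
         7.17154519e+02],
       [ 0.00000000e+00,  0.00000000e+00,  0.00000000e+00,
         1.00000000e+00]])}
```

View pics/top0.png

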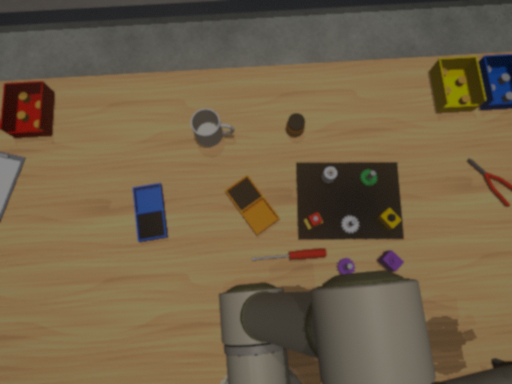

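View pics/side0.png

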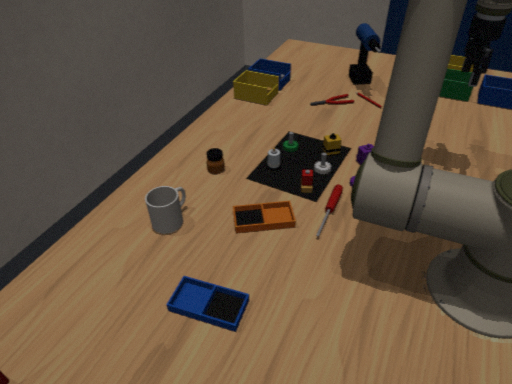

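The top view shows the motor at (330,173), green gear (369,177), valve (314,220), white gear (350,224), pump (391,217), blue tray (150,212) with foam at its lower end, and orange tray (252,206) with foam at its upper left. The purple look-alikes are at (346,266) and (391,260). I'll zoom in and measure next.

```bash
cat > h.py <<'E'
import numpy as np,cv2
from rig import sense,capture,calibration,grasp_offset
from scipy.spatial.transform import Rotation as R
def ray(n,uv,z):
    c=calibration(n);K=c["intrinsics"];T=c["world_from_camera"]
    uv=np.atleast_2d(uv).astype(float)
    d=np.c_[(uv[:,0]-K[0,2])/K[0,0],-(uv[:,1]-K[1,2])/K[1,1],-np.ones(len(uv))]@T[:3,:3].T
    o=T[:3,3]; return o+d*((z-o[2])/d[:,2])[:,None]
def cloud(n,d):
    c=calibration(n);K=c["intrinsics"];T=c["world_from_camera"]
    v,u=np.mgrid[:384,:512]
    P=np.stack([(u-K[0,2])/K[0,0]*d,-(v-K[1,2])/K[1,1]*d,-d],-1)
    return P@T[:3,:3].T+T[:3,3]
E
python3 - <<'E'
from h import *
p=cv2.imread("pics/top0.png")
cv2.imwrite("pics/top_z.png",cv2.resize(p[150:250,290:410],None,fx=6,fy=6,interpolation=cv2.INTER_CUBIC))
cv2.imwrite("pics/top_tr.png",cv2.resize(p[165:250,125:290],None,fx=4.8,fy=4.8,interpolation=cv2.INTER_CUBIC))
q=cv2.imread("pics/side0.png")
cv2.imwrite("pics/side_z.png",cv2.resize(q[125:215,245:365],None,fx=6,fy=6,interpolation=cv2.INTER_CUBIC))
for n in("top","side"):
    W=cloud(n,np.load(n+"_d.npy"))
    for uv in ([(330,173),(350,224),(391,217),(314,220),(280,240),(150,225),(300,210),(308,255)] if n=="top" else [(273,160),(322,167),(331,143),(307,180),(200,260),(250,215)]): print(n,uv,W[uv[1],uv[0]].round())
E
```

```text
top (330, 173) [ 580. -220.   57.]
top (350, 224) [ 441. -261.   42.]
top (391, 217) [ 449. -365.   65.]
top (314, 220) [ 455. -165.   59.]
top (280, 240) [415. -75.  -1.]
top (150, 225) [478. 279.   4.]
top (300, 210) [ 494. -137.    3.]
top (308, 255) [ 367. -144.   29.]
side (273, 160) [ 577. -204.   38.]
side (322, 167) [ 444. -259.   16.]
side (331, 143) [ 448. -351.   43.]
side (307, 180) [ 455. -156.   38.]
side (200, 260) [596. 180.  -1.]
side (250, 215) [554.  -1.   2.]
```

View pics/top_z.png

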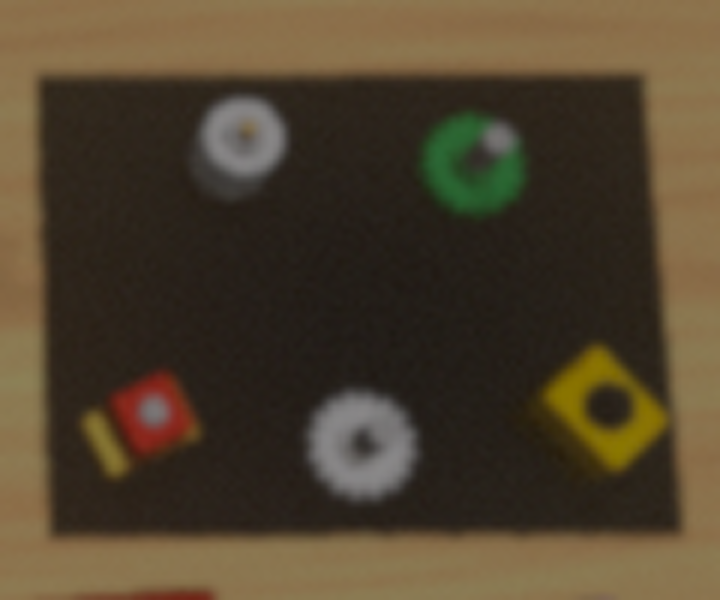

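View pics/top_tr.png

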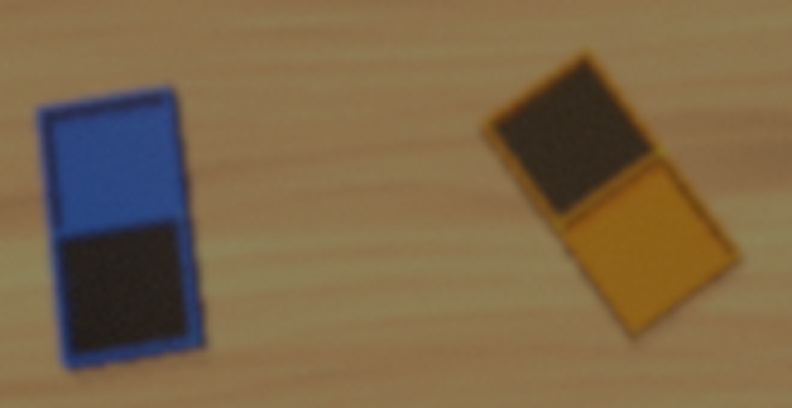

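View pics/side_z.png

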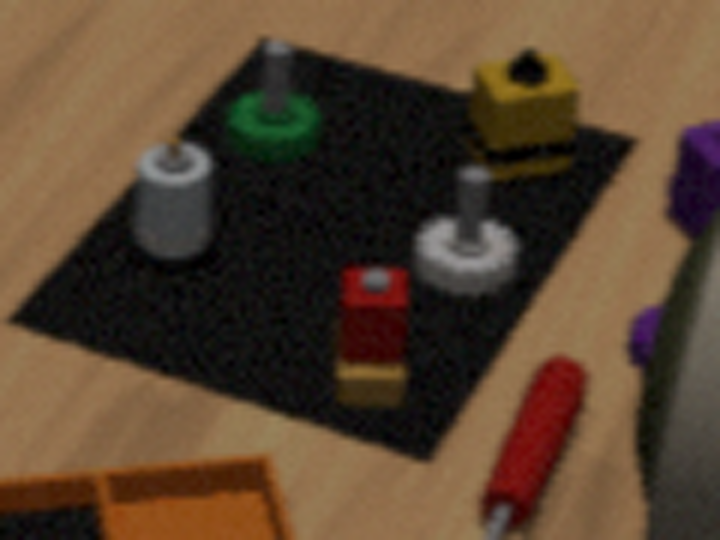

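```bash
cat > m.py <<'E'
from h import *
def quad(mask):
    c=max(cv2.findContours(mask.astype(np.uint8),cv2.RETR_EXTERNAL,cv2.CHAIN_APPROX_NONE)[0],key=cv2.contourArea)
    return cv2.boxPoints(cv2.minAreaRect(c))
p=cv2.imread("pics/top0.png"); W=cloud("top",np.load("top_d.npy")); S=cloud("side",np.load("side_d.npy")); q=cv2.imread("pics/side0.png")
S_=6
def up(x0,x1,y0,y1):
    c=cv2.resize(p[y0:y1,x0:x1],None,fx=S_,fy=S_,interpolation=cv2.INTER_CUBIC)
    v,u=np.mgrid[:c.shape[0],:c.shape[1]]
    return c,(u+.5)/S_-.5+x0,(v+.5)/S_-.5+y0
def rect(name,box,lo,hi,z,close=0):
    c,u,v=up(*box); h=cv2.cvtColor(c,cv2.COLOR_BGR2HSV)
    m=cv2.inRange(h,lo,hi)
    n,l,st,_=cv2.connectedComponentsWithStats(m); m=(l==1+np.argmax(st[1:,4])).astype(np.uint8)
    if close: m=cv2.morphologyEx(m,cv2.MORPH_CLOSE,np.ones((close,close),np.uint8))
    P=ray("top",np.c_[u[m>0],v[m>0]],z)[:,:2].astype(np.float32)
    hull=cv2.convexHull(P); r=cv2.minAreaRect(hull); b=cv2.boxPoints(r)
    e=b[1]-b[0],b[2]-b[1]
    print(name,"ctr",np.round(r[0],1),"edges",[(round(float(np.linalg.norm(x)),1),round(float(np.degrees(np.arctan2(x[1],x[0])))%180,1)) for x in e],"n",len(P),"centroid",P.mean(0).round(1))
    return m
rect("blue",(120,180,175,250),(100,90,30),(130,255,255),22,60)
rect("orange",(215,290,165,245),(11,190,90),(22,255,255),22,90)
rect("pump",(370,410,200,235),(20,190,130),(35,255,255),54,21)
rect("coil",(300,330,205,235),(0,150,100),(8,255,255),56,21); rect("coil2",(300,330,205,235),(170,120,90),(180,255,255),56,21)
m=rect("motor",(315,345,160,190),(0,0,115),(180,60,255),55,21)
rect("wgear",(335,368,205,243),(0,0,90),(180,60,255),16,31)
rect("ggear",(355,385,160,190),(40,60,40),(90,255,255),16,31)
# depth-based
for n,c,lo,hi in[("motor",(580,-215),45,60),("pump",(450,-362),46,58),("valve",(455,-165),48,60),("wg",(440,-262),12,18),("wgspindle",(440,-262),28,62),("gg",(560,-310),12,18),("ggsp",(560,-310),28,62)]:
  for nm,C in(("top",W),("side",S)):
    k=(np.hypot(C[...,0]-c[0],C[...,1]-c[1])<45)&(C[...,2]>lo)&(C[...,2]<hi)
    P=C[k]
    if len(P)>3:
        r=cv2.minAreaRect(P[:,:2].astype(np.float32)); print(n,nm,len(P),P.mean(0).round(1),"rect",np.round(r[0],1),np.round(r[1],1),round(r[2],1))
E
python3 m.py
```

```text
blue ctr [512.  275.1] edges [(77.4, 96.0), (150.4, 6.0)] n 35738 centroid [529.1 276.9]
orange ctr [499.4 -13.8] edges [(75.3, 122.1), (114.5, 32.1)] n 29858 centroid [486.6 -19.5]
pump ctr [ 437.6 -376. ] edges [(29.9, 118.4), (14.3, 28.4)] n 1300 centroid [ 436.5 -375.7]
coil ctr [ 459.2 -168.3] edges [(28.9, 112.6), (28.5, 22.6)] n 3112 centroid [ 459.1 -168. ]Traceback (most recent call last):
  File "m.py", line 24, in <module>
    rect("coil",(300,330,205,235),(0,150,100),(8,255,255),56,21); rect("coil2",(300,330,205,235),(170,120,90),(180,255,255),56,21)
                                                                  ~~~~^^^^^^^^^^^^^^^^^^^^^^^^^^^^^^^^^^^^^^^^^^^^^^^^^^^^^^^^^^^^
  File "m.py", line 14, in rect
    n,l,st,_=cv2.connectedComponentsWithStats(m); m=(l==1+np.argmax(st[1:,4])).astype(np.uint8)
                                                          ~~~~~~~~~^^^^^^^^^^
    return _wrapfunc(a, 'argmax', axis=axis, out=out, **kwds)
    return bound(*args, **kwds)
ValueError: attempt to get argmax of an empty sequence
```

```bash
sed -i 's/; rect("coil2".*$//; s/(11,190,90),(22,255,255),22,90/(11,165,60),(24,255,255),22,90/; s/(20,190,130),(35,255,255),54,21/(20,150,85),(35,255,255),54,41/' m.py
python3 m.py; python3 - <<'E'
from h import *
f=lambda pts,o,s,z,: ray("top",(np.array(pts)+.5)/s-.5+np.array(o),z)[:,:2].round(1)
print("pump",f([(597,344),(668,415),(618,475),(543,400)],(290,150),6,54).tolist())
print("coil",f([(168,372),(198,432),(148,460),(110,400)],(290,150),6,56).tolist())
print("orange",f([(587,50),(742,258),(633,338),(483,124)],(125,165),4.8,22).tolist())
print("motor",f([(244,136)],(290,150),6,55))
print("wg",f([(362,445)],(290,150),6,16))
E
```

```text
blue ctr [512.  275.1] edges [(77.4, 96.0), (150.4, 6.0)] n 35738 centroid [529.1 276.9]
orange ctr [514.9  -4.3] edges [(78.9, 122.3), (153.4, 32.3)] n 44326 centroid [505.6  -9.7]
pump ctr [ 449.3 -367.7] edges [(38.4, 127.1), (47.6, 37.1)] n 8915 centroid [ 448.9 -367.5]
coil ctr [ 459.2 -168.3] edges [(28.9, 112.6), (28.5, 22.6)] n 3112 centroid [ 459.1 -168. ]
motor ctr [ 582.2 -221.5] edges [(31.9, 176.3), (32.9, 86.3)] n 3972 centroid [ 582.4 -221.5]
wgear ctr [ 444.9 -267.5] edges [(46.7, 176.2), (46.4, 86.2)] n 8225 centroid [ 444.8 -267.4]
ggear ctr [ 573. -335.] edges [(52.4, 120.6), (51.7, 30.6)] n 9211 centroid [ 572.  -334.3]
motor top 124 [ 580.7 -220.2   54.8] rect [ 581.3 -221.2] [33.3 33.1] 86.0
motor side 92 [ 580.3 -215.4   53.2] rect [ 581.4 -220.8] [32.8 35.2] 6.1
pump top 209 [ 448.5 -365.4   53.7] rect [ 449.2 -367.5] [45.5 37.5] 36.4
pump side 117 [ 448.2 -362.2   52.9] rect [ 448.4 -366.3] [47.5 35.5] 34.3
valve top 113 [ 459.1 -167.6   55.6] rect [ 459.6 -167.9] [28.2 28.7] 22.4
valve side 80 [ 457.5 -163.    55. ] rect [ 458.5 -165.5] [24.7 29.1] 20.9
wg top 128 [ 445.1 -265.3   15.5] rect [ 444.3 -266.5] [46.2 44.3] 83.9
wg side 90 [ 443.8 -262.1   15.2] rect [ 444.1 -263.5] [44.1 42.7] 20.6
wgspindle top 38 [ 443.7 -265.9   51.8] rect [ 444.5 -266.6] [12.8 13.1] 40.6
wgspindle side 51 [ 443.7 -263.7   46. ] rect [ 445.  -264.2] [14.8 14.9] 86.6
gg top 104 [ 569.  -331.1   15.3] rect [ 570.6 -331.8] [46.  38.2] 32.2
gg side 68 [ 571.  -327.4   15.4] rect [ 569.4 -328.9] [44.5 37.1] 21.9
ggsp top 42 [ 571.6 -333.4   49.3] rect [ 572.4 -334.7] [13.1 12.9] 68.2
ggsp side 48 [ 572.2 -332.6   44.9] rect [ 573.  -333.4] [14.8 15.3] 67.4
pump [[477.6, -367.5], [444.1, -394.1], [419.2, -368.4], [454.3, -340.3]]
coil [[477.1, -176.6], [449.7, -187.1], [438.8, -164.0], [466.3, -150.0]]
orange [[598.8, 4.3], [471.1, -76.2], [429.8, -11.8], [558.5, 66.6]]
motor [[ 582.6 -221.8]]
wg [[ 444.8 -267.7]]
```

```bash
cat > plan.py <<'E'
import sys
from h import *
# usage: plan.py jawdeg x,y,z x,y,z ...   -> rows in tool units
s=sense(); w,x,y,z=s["ee_rot"]; M=R.from_quat([x,y,z,w]); A=M.as_matrix(); p=s["eef_pos"]
jz=A[:,2]; cur=np.degrees(np.arctan2(jz[1],jz[0]))
print("t",round(s["time_s"],2),"p",p.round(1),"jaw",round(cur,1),"toolx",A[:,0].round(3),"F",s["force"].round(1),"grip",round(s["grip_width"]*85.4,1),"j6",s["joints"][5].round(2))
if len(sys.argv)>1:
    g=sys.argv[1]
    if g=="k": th=cur
    else:
        th=float(g); th+=180*round((cur-th)/180)
    th=np.radians(th); zx=np.array([np.cos(th),np.sin(th),0]); xx=np.array([0,0,-1.]); T=np.c_[xx,np.cross(zx,xx),zx]
    rv=(M.inv()*R.from_matrix(T)).as_rotvec(); print("turn deg",np.degrees(rv).round(1),"rot units",(rv/.5).round(3))
    for a in sys.argv[2:]:
        t=np.array([float(v) for v in a.split(",")]); print(a,"lin",((A.T@(t-p))/300).round(3))
E
python3 plan.py 127 449,-367,180 449,-367,18
```

```text
t 0.1 p [ 131.3 -508.1  230.8] jaw -75.5 toolx [-0.     0.001 -1.   ] F [-0.4 -0.4  0.7] grip 85.7 j6 -0.22
turn deg [-22.5  -0.1  -0. ] rot units [-0.786 -0.002 -0.001]
449,-367,180 lin [ 0.17   1.143 -0.19 ]
449,-367,18 lin [ 0.71   1.143 -0.19 ]
```

```bash
python3 -m jog '[{"linear":[0,0.25,-0.05],"rotation":[-0.2,0,0],"grip":85},{"linear":[0,0.5,-0.1],"rotation":[-0.4,0,0],"grip":85},{"linear":[0,0.8,-0.15],"rotation":[-0.6,0,0],"grip":85},{"linear":[0,1,-0.19],"rotation":[-0.786,0,0],"grip":85},{"linear":[0,1,-0.19],"rotation":[-0.786,0,0],"grip":85},{"linear":[0,1,-0.19],"rotation":[-0.786,0,0],"grip":85},{"linear":[0,1,-0.19],"rotation":[-0.786,0,0],"grip":85},{"linear":[0,1,-0.19],"rotation":[-0.786,0,0],"grip":85},{"linear":[0,1,-0.19],"rotation":[-0.786,0,0],"grip":85},{"linear":[0,1,-0.19],"rotation":[-0.786,0,0],"grip":85}]' 40; python3 plan.py 127 449,-367,110 449,-367,18
```

```text
time_s: 0.93
eef_pos: [407.6, -377.5, 230.5]
ee_rot: [0.633, 0.315, 0.634, -0.315]
force: [-0.2, 0.9, -0.0]
grip_width: 0.995
t 0.93 p [ 407.6 -377.5  230.5] jaw -52.9 toolx [-0.001  0.002 -1.   ] F [-0.2  0.9 -0. ] grip 85.0 j6 -0.03
turn deg [ 0.1 -0.1 -0. ] rot units [ 0.003 -0.004 -0.001]
449,-367,110 lin [0.402 0.131 0.056]
449,-367,18 lin [0.708 0.131 0.057]
```

```bash
python3 -m jog '[{"linear":[0.1,0.131,0.057],"rotation":[0,0,0],"grip":85},{"linear":[0.2,0.131,0.057],"rotation":[0,0,0],"grip":85},{"linear":[0.3,0.131,0.057],"rotation":[0,0,0],"grip":85},{"linear":[0.4,0.131,0.057],"rotation":[0,0,0],"grip":85},{"linear":[0.5,0.131,0.057],"rotation":[0,0,0],"grip":85},{"linear":[0.6,0.131,0.057],"rotation":[0,0,0],"grip":85},{"linear":[0.66,0.131,0.057],"rotation":[0,0,0],"grip":85},{"linear":[0.708,0.131,0.057],"rotation":[0,0,0],"grip":85},{"linear":[0.708,0.131,0.057],"rotation":[0,0,0],"grip":85},{"linear":[0.708,0.131,0.057],"rotation":[0,0,0],"grip":85},{"linear":[0.708,0.131,0.057],"rotation":[0,0,0],"grip":85}]'; python3 - <<'E'
from h import *
p,d=capture("side"); cv2.imwrite("pics/s1.png",cv2.resize(p[90:240,240:400,::-1],None,fx=4,fy=4,interpolation=cv2.INTER_CUBIC))
E
python3 plan.py 127 449,-367,18
```

```text
time_s: 1.85
eef_pos: [448.8, -368.2, 19.2]
ee_rot: [0.633, 0.316, 0.633, -0.315]
force: [0.1, 0.9, 0.5]
grip_width: 0.994
t 1.9 p [ 449.1 -368.1   19.4] jaw -53.0 toolx [ 0.001  0.    -1.   ] F [-0.1  0.9 -0. ] grip 85.0 j6 0.04
turn deg [ 0.  0. -0.] rot units [ 0.001  0.001 -0.001]
449,-367,18 lin [ 0.005  0.002 -0.003]
```

View pics/s1.png

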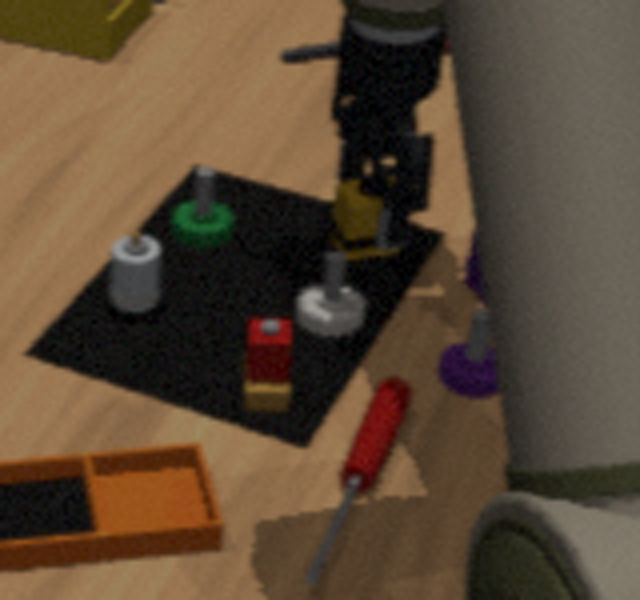

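The gripper straddles the pump at crop (360,210), and the other parts are undisturbed. I'm closing now.

```bash
python3 -m jog '[{"linear":[0.005,0,0],"rotation":[0,0,0],"grip":30},{"linear":[0.005,0,0],"rotation":[0,0,0],"grip":25},{"linear":[0.005,0,0],"rotation":[0,0,0],"grip":25},{"linear":[0.005,0,0],"rotation":[0,0,0],"grip":25},{"linear":[0.005,0,0],"rotation":[0,0,0],"grip":25},{"linear":[0.005,0,0],"rotation":[0,0,0],"grip":25},{"linear":[0.005,0,0],"rotation":[0,0,0],"grip":25},{"linear":[0.005,0,0],"rotation":[0,0,0],"grip":25},{"linear":[0.005,0,0],"rotation":[0,0,0],"grip":25}]' 50; python3 plan.py 122.3 449,-367,140 546,15.5,140
```

```text
time_s: 2.65
eef_pos: [449.2, -368.2, 18.3]
ee_rot: [0.633, 0.315, 0.633, -0.315]
force: [-0.9, -0.1, 4.7]
grip_width: 0.417
t 2.65 p [ 449.2 -368.2   18.3] jaw -53.0 toolx [ 0.001 -0.    -1.   ] F [-0.9 -0.1  4.7] grip 35.6 j6 0.04
turn deg [ 4.7  0.  -0. ] rot units [ 0.166  0.002 -0.001]
449,-367,140 lin [-0.406  0.002 -0.003]
546,15.5,140 lin [-0.406  1.028 -0.826]
```

```bash
python3 -m jog '[{"linear":[-0.1,0,0],"rotation":[0,0,0],"grip":25},{"linear":[-0.2,0,0],"rotation":[0,0,0],"grip":25},{"linear":[-0.3,0,0],"rotation":[0,0,0],"grip":25},{"linear":[-0.4,0,0],"rotation":[0,0,0],"grip":25},{"linear":[-0.4,0.07,-0.06],"rotation":[0,0,0],"grip":25},{"linear":[-0.4,0.16,-0.13],"rotation":[0.05,0,0],"grip":25},{"linear":[-0.4,0.25,-0.2],"rotation":[0.1,0,0],"grip":25},{"linear":[-0.4,0.34,-0.27],"rotation":[0.166,0,0],"grip":25},{"linear":[-0.4,0.43,-0.35],"rotation":[0.166,0,0],"grip":25},{"linear":[-0.4,0.52,-0.42],"rotation":[0.166,0,0],"grip":25},{"linear":[-0.4,0.61,-0.5],"rotation":[0.166,0,0],"grip":25},{"linear":[-0.4,0.7,-0.57],"rotation":[0.166,0,0],"grip":25},{"linear":[-0.4,0.79,-0.64],"rotation":[0.166,0,0],"grip":25},{"linear":[-0.4,0.87,-0.7],"rotation":[0.166,0,0],"grip":25},{"linear":[-0.4,0.94,-0.76],"rotation":[0.166,0,0],"grip":25},{"linear":[-0.4,1,-0.826],"rotation":[0.166,0,0],"grip":25},{"linear":[-0.4,1,-0.826],"rotation":[0.166,0,0],"grip":25},{"linear":[-0.4,1,-0.826],"rotation":[0.166,0,0],"grip":25}]'; python3 plan.py 122.3 546,15.5,60 546,15.5,22
python3 - <<'E'
from h import *
p,d=capture("side"); cv2.imwrite("pics/s2.png",p[...,::-1])
E
```

```text
time_s: 4.15
eef_pos: [538.9, 11.4, 137.6]
ee_rot: [0.62, 0.34, 0.62, -0.341]
force: [1.0, -0.9, -1.9]
grip_width: 0.411
t 4.15 p [538.9  11.4 137.6] jaw -57.6 toolx [-0. -0. -1.] F [ 1.  -0.9 -1.9] grip 35.1 j6 0.81
turn deg [0.1 0.  0. ] rot units [0.004 0.    0.001]
546,15.5,60 lin [0.259 0.027 0.001]
546,15.5,22 lin [0.385 0.027 0.001]
```

View pics/s2.png

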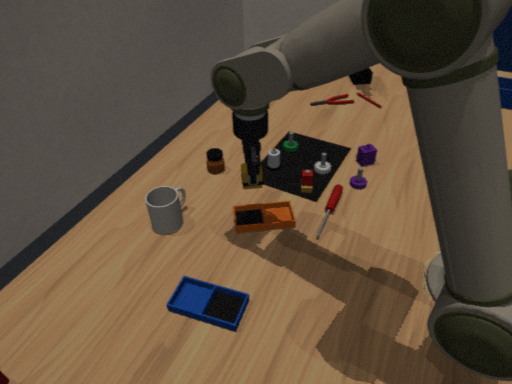

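The pump hangs upright above the orange tray's foam half. I'm lowering it.

```bash
python3 -m jog '[{"linear":[0.02,0.027,0],"rotation":[0,0,0],"grip":25},{"linear":[0.1,0.027,0],"rotation":[0,0,0],"grip":25},{"linear":[0.18,0.027,0],"rotation":[0,0,0],"grip":25},{"linear":[0.26,0.027,0],"rotation":[0,0,0],"grip":25},{"linear":[0.32,0.027,0],"rotation":[0,0,0],"grip":25},{"linear":[0.36,0.027,0],"rotation":[0,0,0],"grip":25},{"linear":[0.38,0.027,0],"rotation":[0,0,0],"grip":25},{"linear":[0.384,0.027,0],"rotation":[0,0,0],"grip":25},{"linear":[0.384,0.027,0],"rotation":[0,0,0],"grip":25}]'; python3 plan.py 122.3 546,15.5,21.5
python3 - <<'E'
from h import *
p,d=capture("side"); cv2.imwrite("pics/s3.png",cv2.resize(p[100:250,190:340,::-1],None,fx=4,fy=4,interpolation=cv2.INTER_CUBIC))
E
```

```text
time_s: 4.95
eef_pos: [546.0, 14.2, 22.3]
ee_rot: [0.619, 0.341, 0.619, -0.341]
force: [-0.1, 0.1, -2.3]
grip_width: 0.413
t 4.95 p [546.   14.2  22.3] jaw -57.7 toolx [-0. -0. -1.] F [-0.1  0.1 -2.3] grip 35.3 j6 0.82
turn deg [-0.  0.  0.] rot units [-0.     0.001  0.001]
546,15.5,21.5 lin [ 0.003  0.002 -0.004]
```

View pics/s3.png

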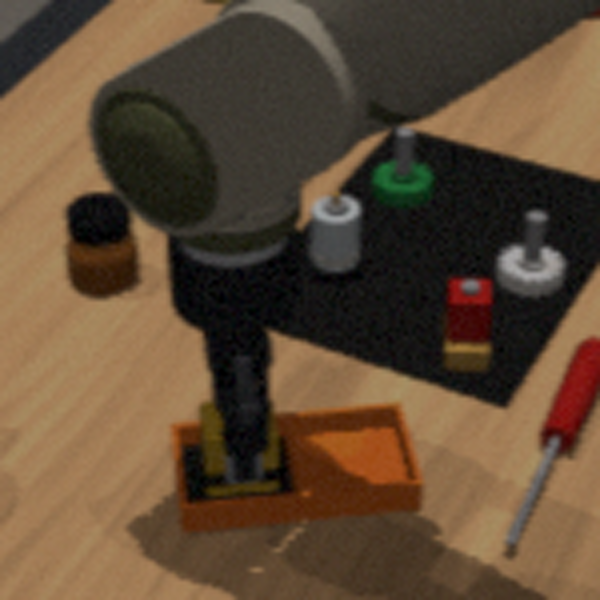

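The pump is inside the foam compartment. I'll set it down, release and rise.

```bash
python3 -m jog '[{"linear":[0.004,0.002,-0.003],"rotation":[0,0,0],"grip":25},{"linear":[0.006,0.002,-0.003],"rotation":[0,0,0],"grip":25},{"linear":[0.006,0.002,-0.003],"rotation":[0,0,0],"grip":45},{"linear":[0.006,0.002,-0.003],"rotation":[0,0,0],"grip":60},{"linear":[0.004,0.002,-0.003],"rotation":[0,0,0],"grip":70},{"linear":[0,0.002,-0.003],"rotation":[0,0,0],"grip":80},{"linear":[0,0.002,-0.003],"rotation":[0,0,0],"grip":80},{"linear":[-0.05,0,0],"rotation":[0,0,0],"grip":80},{"linear":[-0.15,0,0],"rotation":[0,0,0],"grip":80},{"linear":[-0.25,0,0],"rotation":[0,0,0],"grip":80},{"linear":[-0.35,0,0],"rotation":[0,0,0],"grip":80},{"linear":[-0.4,0,0],"rotation":[0,0,0],"grip":80},{"linear":[-0.4,0,0],"rotation":[0,0,0],"grip":80}]'; python3 plan.py 112.6 459,-168,140 459,-168,22
```

```text
time_s: 6.08
eef_pos: [547.7, 14.2, 146.4]
ee_rot: [0.622, 0.342, 0.617, -0.341]
force: [0.5, 0.0, -0.8]
grip_width: 0.937
t 6.08 p [547.7  14.2 146.4] jaw -57.7 toolx [ 0.007 -0.002 -1.   ] F [ 0.5  0.  -0.8] grip 80.1 j6 0.82
turn deg [ 9.7  0.3 -0.3] rot units [ 0.339  0.01  -0.011]
459,-168,140 lin [ 0.02  -0.575  0.355]
459,-168,22 lin [ 0.414 -0.576  0.353]
```

```bash
python3 -m jog '[{"linear":[0,-0.1,0.06],"rotation":[0.1,0,0],"grip":80},{"linear":[0,-0.2,0.12],"rotation":[0.2,0,0],"grip":80},{"linear":[0,-0.3,0.18],"rotation":[0.3,0,0],"grip":80},{"linear":[0,-0.4,0.24],"rotation":[0.339,0.01,-0.01],"grip":80},{"linear":[0,-0.5,0.31],"rotation":[0.339,0.01,-0.01],"grip":80},{"linear":[0.02,-0.576,0.354],"rotation":[0.339,0.01,-0.01],"grip":80},{"linear":[0.02,-0.576,0.354],"rotation":[0.339,0.01,-0.01],"grip":80},{"linear":[0.08,-0.576,0.354],"rotation":[0.339,0.01,-0.01],"grip":80},{"linear":[0.16,-0.576,0.354],"rotation":[0.339,0.01,-0.01],"grip":80},{"linear":[0.2,-0.576,0.354],"rotation":[0.339,0.01,-0.01],"grip":80},{"linear":[0.2,-0.576,0.354],"rotation":[0.339,0.01,-0.01],"grip":80},{"linear":[0.2,-0.576,0.354],"rotation":[0.339,0.01,-0.01],"grip":80}]'; python3 plan.py 112.6 459,-168,23
python3 - <<'E'
from h import *
p,d=capture("side"); cv2.imwrite("pics/s4.png",cv2.resize(p[100:250,220:370,::-1],None,fx=4,fy=4,interpolation=cv2.INTER_CUBIC))
E
```

```text
time_s: 7.08
eef_pos: [458.7, -167.5, 85.6]
ee_rot: [0.588, 0.392, 0.589, -0.392]
force: [-0.2, 0.3, -0.5]
grip_width: 0.939
t 7.08 p [ 458.7 -167.5   85.6] jaw -67.4 toolx [-0.001  0.001 -1.   ] F [-0.2  0.3 -0.5] grip 80.2 j6 0.58
turn deg [ 0.  -0.1  0. ] rot units [ 0.001 -0.003  0.001]
459,-168,23 lin [0.209 0.001 0.002]
```

View pics/s4.png

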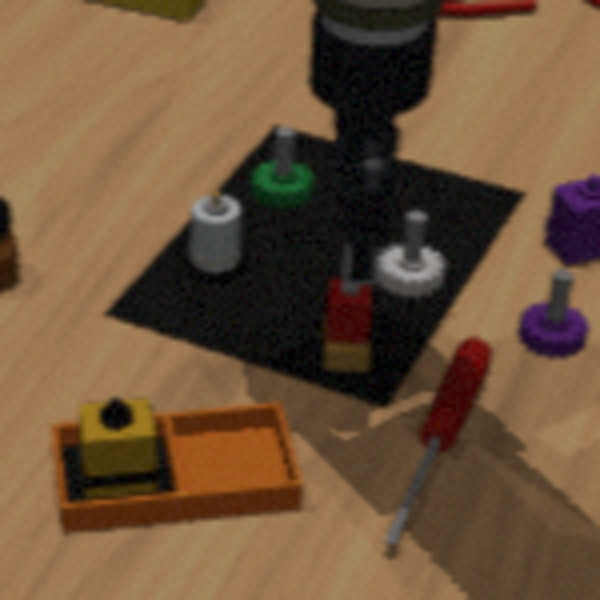

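The pump stands in the foam half at crop (118,450). The gripper is centred above the valve at crop (348,320), so I'll descend and grip.

```bash
python3 -m jog '[{"linear":[0.07,0,0],"rotation":[0,0,0],"grip":80},{"linear":[0.14,0,0],"rotation":[0,0,0],"grip":80},{"linear":[0.19,0,0],"rotation":[0,0,0],"grip":80},{"linear":[0.209,0,0],"rotation":[0,0,0],"grip":80},{"linear":[0.209,0,0],"rotation":[0,0,0],"grip":80},{"linear":[0.209,0,0],"rotation":[0,0,0],"grip":80},{"linear":[0.209,0,0],"rotation":[0,0,0],"grip":40},{"linear":[0.209,0,0],"rotation":[0,0,0],"grip":20},{"linear":[0.209,0,0],"rotation":[0,0,0],"grip":20},{"linear":[0.209,0,0],"rotation":[0,0,0],"grip":20},{"linear":[0.209,0,0],"rotation":[0,0,0],"grip":20},{"linear":[0.209,0,0],"rotation":[0,0,0],"grip":20},{"linear":[0.209,0,0],"rotation":[0,0,0],"grip":20},{"linear":[0.209,0,0],"rotation":[0,0,0],"grip":20},{"linear":[0.209,0,0],"rotation":[0,0,0],"grip":20}]' 50; python3 plan.py 122.3 459,-168,130 483.6,-24.1,130
```

```text
time_s: 8.38
eef_pos: [459.4, -168.0, 24.2]
ee_rot: [0.589, 0.392, 0.588, -0.392]
force: [-0.8, 1.7, 5.6]
grip_width: 0.32
t 8.38 p [ 459.4 -168.    24.2] jaw -67.4 toolx [ 0.001 -0.    -1.   ] F [-0.8  1.7  5.6] grip 27.4 j6 0.58
turn deg [-9.7  0.  -0.1] rot units [-0.338  0.001 -0.002]
459,-168,130 lin [-0.353 -0.001 -0.   ]
483.6,-24.1,130 lin [-0.353  0.259 -0.412]
```

```bash
python3 -m jog '[{"linear":[-0.1,0,0],"rotation":[0,0,0],"grip":20},{"linear":[-0.2,0,0],"rotation":[0,0,0],"grip":20},{"linear":[-0.3,0,0],"rotation":[0,0,0],"grip":20},{"linear":[-0.353,0.02,-0.03],"rotation":[0,0,0],"grip":20},{"linear":[-0.353,0.06,-0.1],"rotation":[-0.1,0,0],"grip":20},{"linear":[-0.353,0.11,-0.18],"rotation":[-0.2,0,0],"grip":20},{"linear":[-0.353,0.16,-0.26],"rotation":[-0.3,0,0],"grip":20},{"linear":[-0.353,0.21,-0.34],"rotation":[-0.338,0,0],"grip":20},{"linear":[-0.353,0.24,-0.38],"rotation":[-0.338,0,0],"grip":20},{"linear":[-0.353,0.259,-0.412],"rotation":[-0.338,0,0],"grip":20},{"linear":[-0.353,0.259,-0.412],"rotation":[-0.338,0,0],"grip":20},{"linear":[-0.353,0.259,-0.412],"rotation":[-0.338,0,0],"grip":20},{"linear":[-0.3,0.259,-0.412],"rotation":[-0.338,0,0],"grip":20},{"linear":[-0.2,0.259,-0.412],"rotation":[-0.338,0,0],"grip":20},{"linear":[-0.2,0.259,-0.412],"rotation":[-0.338,0,0],"grip":20},{"linear":[-0.2,0.259,-0.412],"rotation":[-0.338,0,0],"grip":20}]'; python3 plan.py 122.3 483.6,-24.1,28
python3 - <<'E'
from h import *
p,d=capture("side"); cv2.imwrite("pics/s5.png",cv2.resize(p[100:250,190:340,::-1],None,fx=4,fy=4,interpolation=cv2.INTER_CUBIC))
E
```

```text
time_s: 9.72
eef_pos: [482.9, -24.8, 83.8]
ee_rot: [0.619, 0.341, 0.62, -0.342]
force: [0.2, -0.1, -0.4]
grip_width: 0.321
t 9.72 p [482.9 -24.8  83.8] jaw -57.8 toolx [-0.001  0.    -1.   ] F [ 0.2 -0.1 -0.4] grip 27.4 j6 0.71
turn deg [-0.1 -0.1  0.1] rot units [-0.003 -0.002  0.002]
483.6,-24.1,28 lin [ 0.186  0.003 -0.   ]
```

View pics/s5.png

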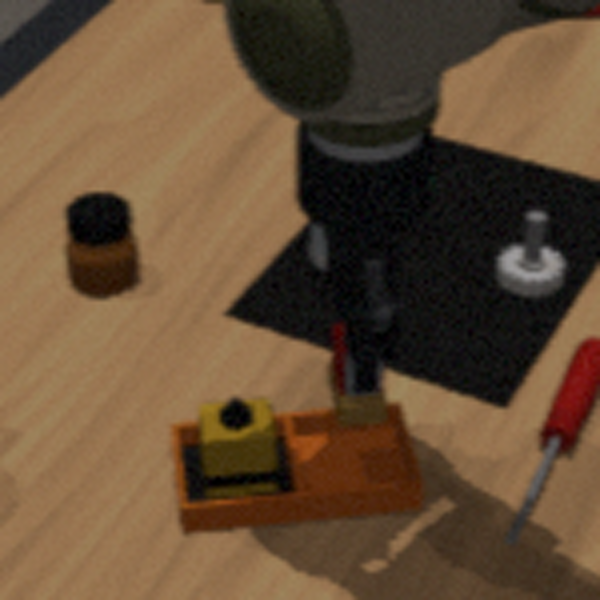

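The valve is held upright above the bare half at crop (360,400). I'll lower it and release.

```bash
python3 -m jog '[{"linear":[0.07,0,0],"rotation":[0,0,0],"grip":20},{"linear":[0.13,0,0],"rotation":[0,0,0],"grip":20},{"linear":[0.17,0,0],"rotation":[0,0,0],"grip":20},{"linear":[0.186,0.003,0],"rotation":[0,0,0],"grip":20},{"linear":[0.189,0.003,0],"rotation":[0,0,0],"grip":20},{"linear":[0.191,0.003,0],"rotation":[0,0,0],"grip":20},{"linear":[0.191,0.003,0],"rotation":[0,0,0],"grip":20},{"linear":[0.191,0.003,0],"rotation":[0,0,0],"grip":40},{"linear":[0.191,0.003,0],"rotation":[0,0,0],"grip":55},{"linear":[0.189,0.003,0],"rotation":[0,0,0],"grip":65},{"linear":[0.186,0.003,0],"rotation":[0,0,0],"grip":70},{"linear":[0.186,0.003,0],"rotation":[0,0,0],"grip":70},{"linear":[0.12,0.003,0],"rotation":[0,0,0],"grip":70},{"linear":[0.02,0.003,0],"rotation":[0,0,0],"grip":70},{"linear":[-0.08,0,0],"rotation":[0,0,0],"grip":70},{"linear":[-0.18,0,0],"rotation":[0,0,0],"grip":70},{"linear":[-0.2,0,0],"rotation":[0,0,0],"grip":70},{"linear":[-0.2,0,0],"rotation":[0,0,0],"grip":70}]'; python3 plan.py 96 444.6,-266.5,130 444.6,-266.5,27; python3 plan.py 122.3
python3 - <<'E'
from h import *
p,d=capture("side"); cv2.imwrite("pics/s6.png",cv2.resize(p[100:250,190:340,::-1],None,fx=4,fy=4,interpolation=cv2.INTER_CUBIC))
E
```

```text
time_s: 11.27
eef_pos: [484.5, -25.1, 146.7]
ee_rot: [0.621, 0.342, 0.617, -0.341]
force: [0.4, -1.1, -0.7]
grip_width: 0.814
t 11.27 p [484.5 -25.1 146.7] jaw -57.8 toolx [ 0.005 -0.002 -1.   ] F [ 0.4 -1.1 -0.7] grip 69.5 j6 0.71
turn deg [26.2  0.2 -0.3] rot units [ 0.916  0.006 -0.009]
444.6,-266.5,130 lin [ 0.056 -0.542  0.609]
444.6,-266.5,27 lin [ 0.4   -0.543  0.608]
t 11.27 p [484.5 -25.1 146.7] jaw -57.8 toolx [ 0.005 -0.002 -1.   ] F [ 0.4 -1.1 -0.7] grip 69.5 j6 0.71
turn deg [-0.1  0.2 -0.2] rot units [-0.002  0.008 -0.007]
```

View pics/s6.png

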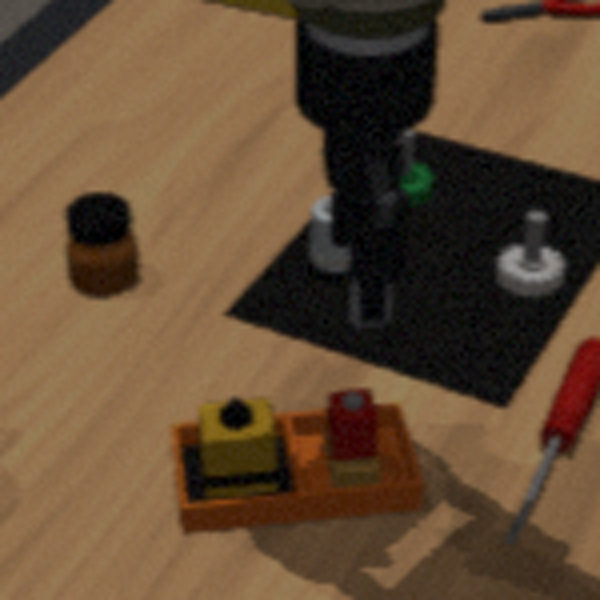

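The valve stands upright in the bare half at crop (353,435). Next is the white gear.

```bash
python3 -m jog '[{"linear":[0,-0.08,0.09],"rotation":[0.15,0,0],"grip":60},{"linear":[0,-0.16,0.18],"rotation":[0.3,0,0],"grip":60},{"linear":[0,-0.24,0.27],"rotation":[0.45,0,0],"grip":60},{"linear":[0,-0.32,0.36],"rotation":[0.6,0,0],"grip":60},{"linear":[0,-0.4,0.45],"rotation":[0.75,0,0],"grip":60},{"linear":[0.02,-0.48,0.54],"rotation":[0.9,0,0],"grip":60},{"linear":[0.056,-0.542,0.609],"rotation":[0.916,0.006,-0.009],"grip":60},{"linear":[0.1,-0.542,0.609],"rotation":[0.916,0.006,-0.009],"grip":60},{"linear":[0.2,-0.542,0.609],"rotation":[0.916,0.006,-0.009],"grip":60},{"linear":[0.2,-0.542,0.609],"rotation":[0.916,0.006,-0.009],"grip":60},{"linear":[0.2,-0.542,0.609],"rotation":[0.916,0.006,-0.009],"grip":60},{"linear":[0.2,-0.542,0.609],"rotation":[0.916,0.006,-0.009],"grip":60},{"linear":[0.2,-0.542,0.609],"rotation":[0.916,0.006,-0.009],"grip":60}]'; python3 plan.py 96 444.6,-266.5,27
python3 - <<'E'
from h import *
p,d=capture("side"); cv2.imwrite("pics/s7.png",cv2.resize(p[100:250,220:370,::-1],None,fx=4,fy=4,interpolation=cv2.INTER_CUBIC))
E
```

```text
time_s: 12.4
eef_pos: [444.3, -266.2, 86.2]
ee_rot: [0.525, 0.472, 0.526, -0.474]
force: [-0.4, -0.9, 0.3]
grip_width: 0.701
t 12.4 p [ 444.3 -266.2   86.2] jaw -84.0 toolx [-0.002 -0.    -1.   ] F [-0.4 -0.9  0.3] grip 59.8 j6 0.7
turn deg [0.  0.  0.1] rot units [0.001 0.    0.004]
444.6,-266.5,27 lin [0.197 0.001 0.001]
```

View pics/s7.png

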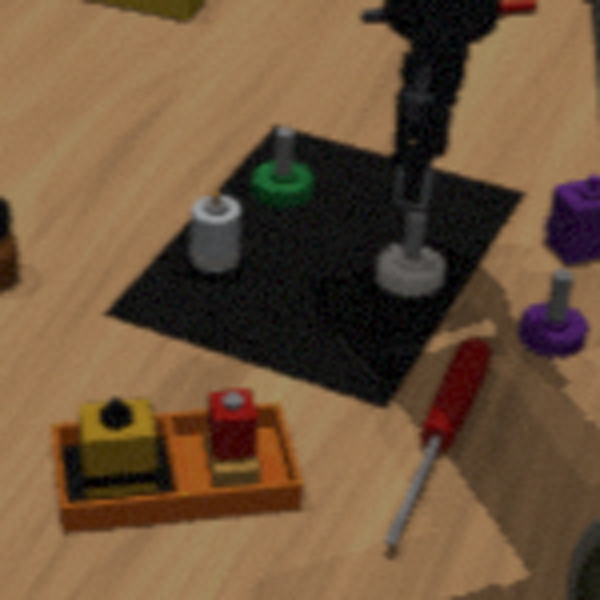

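The gripper is centred over the spindle at crop (413,230). I'm descending and closing.

```bash
python3 -m jog '[{"linear":[0.07,0,0],"rotation":[0,0,0],"grip":60},{"linear":[0.14,0,0],"rotation":[0,0,0],"grip":60},{"linear":[0.18,0,0],"rotation":[0,0,0],"grip":60},{"linear":[0.197,0,0],"rotation":[0,0,0],"grip":60},{"linear":[0.197,0,0],"rotation":[0,0,0],"grip":60},{"linear":[0.197,0,0],"rotation":[0,0,0],"grip":60},{"linear":[0.197,0,0],"rotation":[0,0,0],"grip":25},{"linear":[0.197,0,0],"rotation":[0,0,0],"grip":5},{"linear":[0.197,0,0],"rotation":[0,0,0],"grip":5},{"linear":[0.197,0,0],"rotation":[0,0,0],"grip":5},{"linear":[0.197,0,0],"rotation":[0,0,0],"grip":5},{"linear":[0.197,0,0],"rotation":[0,0,0],"grip":5},{"linear":[0.197,0,0],"rotation":[0,0,0],"grip":5},{"linear":[0.197,0,0],"rotation":[0,0,0],"grip":5},{"linear":[0.197,0,0],"rotation":[0,0,0],"grip":5}]' 50; python3 plan.py 96 444.6,-266.5,150 548.8,279,150
```

```text
time_s: 13.7
eef_pos: [444.5, -266.5, 27.7]
ee_rot: [0.526, 0.472, 0.526, -0.474]
force: [-0.4, 1.2, 5.3]
grip_width: 0.146
t 13.7 p [ 444.5 -266.5   27.7] jaw -84.0 toolx [-0.001 -0.001 -1.   ] F [-0.4  1.2  5.3] grip 12.4 j6 0.7
turn deg [0.  0.1 0.1] rot units [0.001 0.002 0.002]
444.6,-266.5,150 lin [-0.408 -0.     0.   ]
548.8,279,150 lin [-0.41   0.536 -1.771]
```

```bash
python3 -m jog '[{"linear":[-0.1,0,0],"rotation":[0,0,0],"grip":5},{"linear":[-0.2,0,0],"rotation":[0,0,0],"grip":5},{"linear":[-0.3,0,0],"rotation":[0,0,0],"grip":5},{"linear":[-0.4,0,0],"rotation":[0,0,0],"grip":5},{"linear":[-0.41,0.02,-0.06],"rotation":[0,0,0],"grip":5},{"linear":[-0.41,0.045,-0.15],"rotation":[0,0,0],"grip":5},{"linear":[-0.41,0.075,-0.25],"rotation":[0,0,0],"grip":5},{"linear":[-0.41,0.105,-0.35],"rotation":[0,0,0],"grip":5},{"linear":[-0.41,0.135,-0.45],"rotation":[0,0,0],"grip":5},{"linear":[-0.41,0.165,-0.55],"rotation":[0,0,0],"grip":5},{"linear":[-0.41,0.195,-0.65],"rotation":[0,0,0],"grip":5},{"linear":[-0.41,0.225,-0.75],"rotation":[0,0,0],"grip":5},{"linear":[-0.41,0.255,-0.85],"rotation":[0,0,0],"grip":5},{"linear":[-0.41,0.285,-0.93],"rotation":[0,0,0],"grip":5},{"linear":[-0.41,0.3,-1],"rotation":[0,0,0],"grip":5},{"linear":[-0.41,0.3,-1],"rotation":[0,0,0],"grip":5}]'; python3 plan.py 96 548.8,279,150 548.8,279,80
```

```text
time_s: 15.03
eef_pos: [502.5, 44.5, 150.1]
ee_rot: [0.526, 0.472, 0.527, -0.473]
force: [0.7, -0.3, 0.1]
grip_width: 0.146
t 15.03 p [502.5  44.5 150.1] jaw -83.8 toolx [-0.001 -0.    -1.   ] F [ 0.7 -0.3  0.1] grip 12.5 j6 1.32
turn deg [0.2 0.  0.1] rot units [0.008 0.    0.003]
548.8,279,150 lin [-0.     0.238 -0.76 ]
548.8,279,80 lin [ 0.233  0.239 -0.76 ]
```

```bash
python3 -m jog '[{"linear":[0,0.02,-0.05],"rotation":[0,0,0],"grip":5},{"linear":[0,0.045,-0.14],"rotation":[0,0,0],"grip":5},{"linear":[0,0.075,-0.24],"rotation":[0,0,0],"grip":5},{"linear":[0,0.105,-0.34],"rotation":[0,0,0],"grip":5},{"linear":[0,0.135,-0.44],"rotation":[0,0,0],"grip":5},{"linear":[0,0.17,-0.54],"rotation":[0,0,0],"grip":5},{"linear":[0,0.2,-0.64],"rotation":[0,0,0],"grip":5},{"linear":[0,0.225,-0.71],"rotation":[0,0,0],"grip":5},{"linear":[0.05,0.238,-0.76],"rotation":[0,0,0],"grip":5},{"linear":[0.15,0.238,-0.76],"rotation":[0,0,0],"grip":5},{"linear":[0.233,0.238,-0.76],"rotation":[0,0,0],"grip":5},{"linear":[0.233,0.238,-0.76],"rotation":[0,0,0],"grip":5},{"linear":[0.233,0.238,-0.76],"rotation":[0,0,0],"grip":5},{"linear":[0.233,0.238,-0.76],"rotation":[0,0,0],"grip":5}]'; python3 plan.py 96 548.8,279,32
python3 - <<'E'
from h import *
p,d=capture("side"); cv2.imwrite("pics/s8.png",cv2.resize(p[200:350,120:270,::-1],None,fx=4,fy=4,interpolation=cv2.INTER_CUBIC))
E
```

```text
time_s: 16.2
eef_pos: [549.5, 278.7, 81.8]
ee_rot: [0.526, 0.472, 0.526, -0.472]
force: [-0.3, -0.4, -0.1]
grip_width: 0.147
t 16.2 p [549.5 278.7  81.8] jaw -83.8 toolx [ 0.001  0.    -1.   ] F [-0.3 -0.4 -0.1] grip 12.6 j6 1.74
turn deg [ 0.2 -0.  -0. ] rot units [ 0.007 -0.    -0.002]
548.8,279,32 lin [ 0.166 -0.003 -0.001]
```

View pics/s8.png

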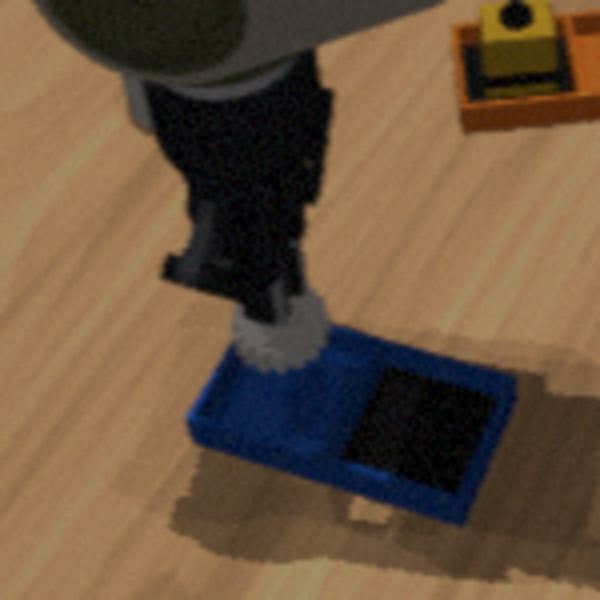

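The gear hangs over the bare half at crop (280,330). A slight tilt is possible, but it would level on the floor at release. I'm lowering it gently.

```bash
python3 -m jog '[{"linear":[0.05,0,0],"rotation":[0,0,0],"grip":5},{"linear":[0.1,0,0],"rotation":[0,0,0],"grip":5},{"linear":[0.135,0,0],"rotation":[0,0,0],"grip":5},{"linear":[0.155,-0.003,0],"rotation":[0,0,0],"grip":5},{"linear":[0.164,-0.003,0],"rotation":[0,0,0],"grip":5},{"linear":[0.164,-0.003,0],"rotation":[0,0,0],"grip":5},{"linear":[0.164,-0.003,0],"rotation":[0,0,0],"grip":5}]'; python3 plan.py 96 548.8,279,31
python3 - <<'E'
from h import *
p,d=capture("side"); cv2.imwrite("pics/s9.png",cv2.resize(p[230:350,140:260,::-1],None,fx=5,fy=5,interpolation=cv2.INTER_CUBIC))
E
```

```text
time_s: 16.83
eef_pos: [549.3, 278.9, 33.7]
ee_rot: [0.527, 0.473, 0.526, -0.471]
force: [0.0, 0.0, -0.2]
grip_width: 0.149
t 16.83 p [549.3 278.9  33.7] jaw -83.8 toolx [ 0.003  0.001 -1.   ] F [ 0.   0.  -0.2] grip 12.7 j6 1.74
turn deg [ 0.2 -0.  -0.2] rot units [ 0.007 -0.001 -0.006]
548.8,279,31 lin [ 0.009 -0.002 -0.001]
```

View pics/s9.png

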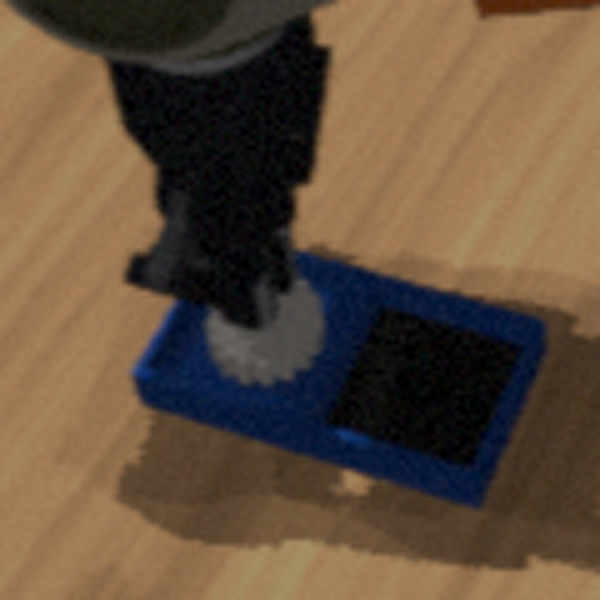

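```bash
python3 -m jog '[{"linear":[0.004,-0.002,0],"rotation":[0,0,0],"grip":5},{"linear":[0.008,-0.002,0],"rotation":[0,0,0],"grip":5},{"linear":[0.011,-0.002,0],"rotation":[0,0,0],"grip":5},{"linear":[0.011,-0.002,0],"rotation":[0,0,0],"grip":5},{"linear":[0.011,-0.002,0],"rotation":[0,0,0],"grip":15},{"linear":[0.011,-0.002,0],"rotation":[0,0,0],"grip":20},{"linear":[0.011,-0.002,0],"rotation":[0,0,0],"grip":30},{"linear":[0.011,-0.002,0],"rotation":[0,0,0],"grip":40},{"linear":[0.006,-0.002,0],"rotation":[0,0,0],"grip":50},{"linear":[0.006,-0.002,0],"rotation":[0,0,0],"grip":50},{"linear":[0.006,-0.002,0],"rotation":[0,0,0],"grip":50},{"linear":[-0.08,0,0],"rotation":[0,0,0],"grip":50},{"linear":[-0.18,0,0],"rotation":[0,0,0],"grip":50},{"linear":[-0.28,0,0],"rotation":[0,0,0],"grip":60},{"linear":[-0.36,0,0],"rotation":[0,0,0],"grip":70},{"linear":[-0.36,0,0],"rotation":[0,0,0],"grip":75},{"linear":[-0.36,0,0],"rotation":[0,0,0],"grip":80}]'; python3 plan.py 96 582,-221,145 582,-221,18
python3 - <<'E'
from h import *
p,d=capture("side"); cv2.imwrite("pics/s10.png",cv2.resize(p[230:350,140:260,::-1],None,fx=5,fy=5,interpolation=cv2.INTER_CUBIC))
E
```

```text
time_s: 18.3
eef_pos: [549.4, 278.9, 142.8]
ee_rot: [0.527, 0.474, 0.525, -0.471]
force: [-0.0, 0.1, -0.2]
grip_width: 0.936
t 18.3 p [549.4 278.9 142.8] jaw -83.8 toolx [ 0.005  0.002 -1.   ] F [-0.   0.1 -0.2] grip 79.9 j6 1.74
turn deg [ 0.2 -0.1 -0.3] rot units [ 0.007 -0.002 -0.011]
582,-221,145 lin [-0.009 -0.072  1.668]
582,-221,18 lin [ 0.414 -0.074  1.669]
```

View pics/s10.png

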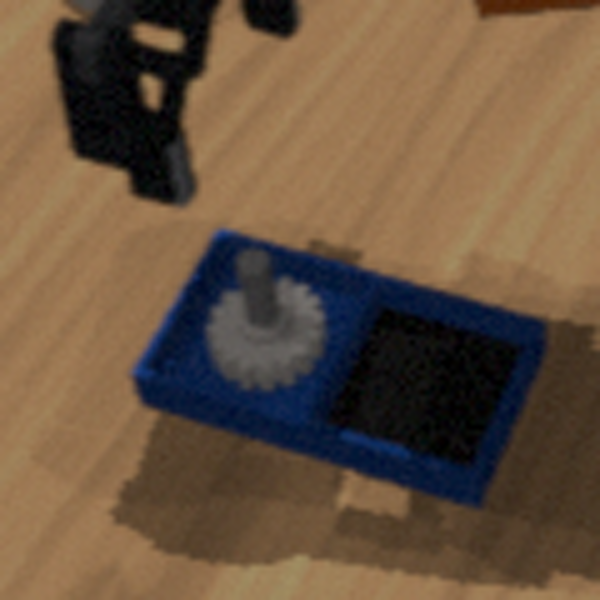

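The gear stands upright in the bare half at crop (265,330). On to the motor.

```bash
python3 -m jog '[{"linear":[-0.03,0,0.07],"rotation":[0,0,0],"grip":80},{"linear":[-0.05,-0.01,0.18],"rotation":[0,0,0],"grip":80},{"linear":[-0.05,-0.015,0.3],"rotation":[0,0,0],"grip":80},{"linear":[-0.05,-0.02,0.42],"rotation":[0,0,0],"grip":80},{"linear":[-0.05,-0.025,0.54],"rotation":[0,0,0],"grip":80},{"linear":[-0.05,-0.03,0.66],"rotation":[0,0,0],"grip":80},{"linear":[-0.05,-0.035,0.78],"rotation":[0,0,0],"grip":80},{"linear":[-0.05,-0.04,0.9],"rotation":[0,0,0],"grip":80},{"linear":[-0.05,-0.045,1],"rotation":[0,0,0],"grip":80},{"linear":[-0.05,-0.045,1],"rotation":[0,0,0],"grip":80},{"linear":[-0.05,-0.045,1],"rotation":[0,0,0],"grip":80}]'; python3 plan.py 96 582,-221,145 582,-221,85
```

```text
time_s: 19.27
eef_pos: [567.1, -22.1, 154.6]
ee_rot: [0.525, 0.473, 0.526, -0.473]
force: [-0.8, 0.0, -0.2]
grip_width: 0.936
t 19.27 p [567.1 -22.1 154.6] jaw -83.9 toolx [-0.     0.001 -1.   ] F [-0.8  0.  -0.2] grip 80.0 j6 1.22
turn deg [ 0.1 -0.1 -0. ] rot units [ 0.002 -0.003 -0.   ]
582,-221,145 lin [ 0.031 -0.021  0.664]
582,-221,85 lin [ 0.231 -0.021  0.665]
```

```bash
python3 -m jog '[{"linear":[0,0,0.07],"rotation":[0,0,0],"grip":80},{"linear":[0,-0.005,0.18],"rotation":[0,0,0],"grip":80},{"linear":[0,-0.01,0.3],"rotation":[0,0,0],"grip":80},{"linear":[0,-0.015,0.42],"rotation":[0,0,0],"grip":80},{"linear":[0,-0.02,0.54],"rotation":[0,0,0],"grip":80},{"linear":[0.03,-0.021,0.63],"rotation":[0,0,0],"grip":80},{"linear":[0.08,-0.021,0.664],"rotation":[0,0,0],"grip":80},{"linear":[0.17,-0.021,0.664],"rotation":[0,0,0],"grip":80},{"linear":[0.22,-0.021,0.664],"rotation":[0,0,0],"grip":80},{"linear":[0.22,-0.021,0.664],"rotation":[0,0,0],"grip":80},{"linear":[0.22,-0.021,0.664],"rotation":[0,0,0],"grip":80}]'; python3 plan.py 96 582,-221,18
python3 - <<'E'
from h import *
p,d=capture("side"); cv2.imwrite("pics/s11.png",cv2.resize(p[90:240,210:360,::-1],None,fx=4,fy=4,interpolation=cv2.INTER_CUBIC))
E
```

```text
time_s: 20.18
eef_pos: [581.7, -219.1, 87.3]
ee_rot: [0.525, 0.473, 0.527, -0.472]
force: [1.4, -0.4, 0.8]
grip_width: 0.932
t 20.18 p [ 581.7 -219.1   87.3] jaw -83.9 toolx [-0.002  0.003 -1.   ] F [ 1.4 -0.4  0.8] grip 79.6 j6 0.91
turn deg [ 0.1 -0.2  0.1] rot units [ 0.005 -0.007  0.004]
582,-221,18 lin [0.231 0.001 0.007]
```

View pics/s11.png

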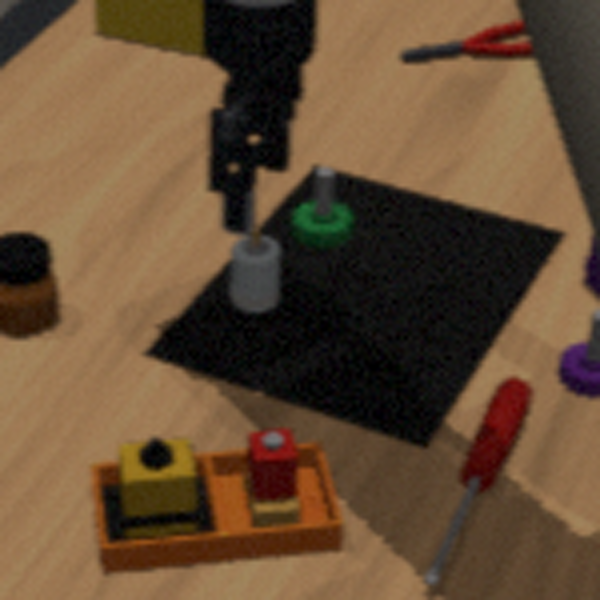

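The gripper is above the motor at crop (255,270). The fingers clear the green gear by about 30 mm, so I'm descending and gripping.

```bash
python3 -m jog '[{"linear":[0.04,0.001,0.007],"rotation":[0,0,0],"grip":80},{"linear":[0.11,0.001,0.007],"rotation":[0,0,0],"grip":80},{"linear":[0.18,0.001,0.007],"rotation":[0,0,0],"grip":80},{"linear":[0.22,0.001,0.007],"rotation":[0,0,0],"grip":80},{"linear":[0.231,0.001,0.007],"rotation":[0,0,0],"grip":80},{"linear":[0.231,0.001,0.007],"rotation":[0,0,0],"grip":80},{"linear":[0.231,0.001,0.007],"rotation":[0,0,0],"grip":50},{"linear":[0.231,0.001,0.007],"rotation":[0,0,0],"grip":25},{"linear":[0.231,0.001,0.007],"rotation":[0,0,0],"grip":25},{"linear":[0.231,0.001,0.007],"rotation":[0,0,0],"grip":25},{"linear":[0.231,0.001,0.007],"rotation":[0,0,0],"grip":25},{"linear":[0.231,0.001,0.007],"rotation":[0,0,0],"grip":25},{"linear":[0.231,0.001,0.007],"rotation":[0,0,0],"grip":25},{"linear":[0.231,0.001,0.007],"rotation":[0,0,0],"grip":25}]' 50; python3 plan.py 96 582,-221,150 475.2,271.2,150
```

```text
time_s: 21.4
eef_pos: [583.3, -221.8, 20.3]
ee_rot: [0.526, 0.473, 0.526, -0.472]
force: [-1.2, -0.2, 6.2]
grip_width: 0.407
t 21.4 p [ 583.3 -221.8   20.3] jaw -83.9 toolx [ 0.001  0.001 -1.   ] F [-1.2 -0.2  6.2] grip 34.8 j6 0.91
turn deg [ 0.1 -0.  -0.1] rot units [ 0.005 -0.001 -0.003]
582,-221,150 lin [-0.432 -0.003 -0.003]
475.2,271.2,150 lin [-0.431 -0.182 -1.673]
```

```bash
python3 -m jog '[{"linear":[-0.1,0,0],"rotation":[0,0,0],"grip":25},{"linear":[-0.2,0,0],"rotation":[0,0,0],"grip":25},{"linear":[-0.3,0,0],"rotation":[0,0,0],"grip":25},{"linear":[-0.4,0,0],"rotation":[0,0,0],"grip":25},{"linear":[-0.43,-0.01,-0.06],"rotation":[0,0,0],"grip":25},{"linear":[-0.43,-0.015,-0.15],"rotation":[0,0,0],"grip":25},{"linear":[-0.43,-0.025,-0.25],"rotation":[0,0,0],"grip":25},{"linear":[-0.43,-0.04,-0.35],"rotation":[0,0,0],"grip":25},{"linear":[-0.43,-0.05,-0.45],"rotation":[0,0,0],"grip":25},{"linear":[-0.43,-0.06,-0.55],"rotation":[0,0,0],"grip":25},{"linear":[-0.43,-0.07,-0.65],"rotation":[0,0,0],"grip":25},{"linear":[-0.43,-0.08,-0.75],"rotation":[0,0,0],"grip":25},{"linear":[-0.43,-0.09,-0.85],"rotation":[0,0,0],"grip":25},{"linear":[-0.43,-0.1,-0.93],"rotation":[0,0,0],"grip":25},{"linear":[-0.43,-0.11,-1],"rotation":[0,0,0],"grip":25},{"linear":[-0.43,-0.11,-1],"rotation":[0,0,0],"grip":25}]'; python3 plan.py 96 475.2,271.2,150 475.2,271.2,85
```

```text
time_s: 22.73
eef_pos: [516.9, 76.0, 149.3]
ee_rot: [0.526, 0.472, 0.527, -0.471]
force: [0.1, 0.0, -2.2]
grip_width: 0.408
t 22.73 p [516.9  76.  149.3] jaw -83.7 toolx [ 0.     0.002 -1.   ] F [ 0.1  0.  -2.2] grip 34.8 j6 1.38
turn deg [ 0.3 -0.1 -0. ] rot units [ 0.011 -0.003 -0.001]
475.2,271.2,150 lin [-0.001 -0.067 -0.662]
475.2,271.2,85 lin [ 0.216 -0.067 -0.662]
```

```bash
python3 -m jog '[{"linear":[0,-0.01,-0.06],"rotation":[0,0,0],"grip":25},{"linear":[0,-0.015,-0.15],"rotation":[0,0,0],"grip":25},{"linear":[0,-0.025,-0.25],"rotation":[0,0,0],"grip":25},{"linear":[0,-0.035,-0.35],"rotation":[0,0,0],"grip":25},{"linear":[0,-0.045,-0.45],"rotation":[0,0,0],"grip":25},{"linear":[0,-0.055,-0.55],"rotation":[0,0,0],"grip":25},{"linear":[0,-0.062,-0.62],"rotation":[0,0,0],"grip":25},{"linear":[0,-0.067,-0.662],"rotation":[0,0,0],"grip":25},{"linear":[0.05,-0.067,-0.662],"rotation":[0,0,0],"grip":25},{"linear":[0.13,-0.067,-0.662],"rotation":[0,0,0],"grip":25},{"linear":[0.216,-0.067,-0.662],"rotation":[0,0,0],"grip":25},{"linear":[0.216,-0.067,-0.662],"rotation":[0,0,0],"grip":25},{"linear":[0.216,-0.067,-0.662],"rotation":[0,0,0],"grip":25},{"linear":[0.216,-0.067,-0.662],"rotation":[0,0,0],"grip":25}]'; python3 plan.py 96 475.2,271.2,25
python3 - <<'E'
from h import *
p,d=capture("side"); cv2.imwrite("pics/s12.png",cv2.resize(p[200:350,120:270,::-1],None,fx=4,fy=4,interpolation=cv2.INTER_CUBIC))
E
```

```text
time_s: 23.9
eef_pos: [476.0, 271.1, 86.3]
ee_rot: [0.527, 0.473, 0.527, -0.471]
force: [0.7, 0.2, -1.6]
grip_width: 0.406
t 23.9 p [476.  271.1  86.3] jaw -83.7 toolx [ 0.002  0.002 -1.   ] F [ 0.7  0.2 -1.6] grip 34.6 j6 1.76
turn deg [ 0.3 -0.1 -0.1] rot units [ 0.01  -0.004 -0.004]
475.2,271.2,25 lin [ 0.204 -0.003 -0.   ]
```

View pics/s12.png

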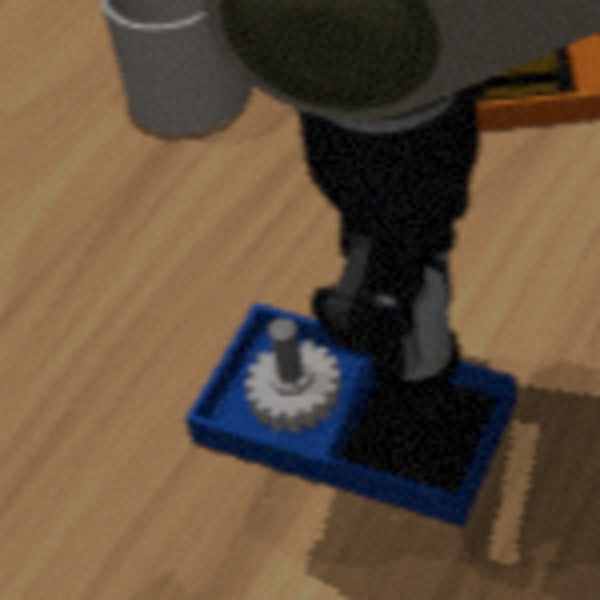

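The motor is held upright over the foam half at crop (420,345), and the gear is clear of it. I'm lowering and releasing.

```bash
python3 -m jog '[{"linear":[0.06,0,0],"rotation":[0,0,0],"grip":25},{"linear":[0.12,0,0],"rotation":[0,0,0],"grip":25},{"linear":[0.17,0,0],"rotation":[0,0,0],"grip":25},{"linear":[0.195,-0.003,0],"rotation":[0,0,0],"grip":25},{"linear":[0.204,-0.003,0],"rotation":[0,0,0],"grip":25},{"linear":[0.208,-0.003,0],"rotation":[0,0,0],"grip":25},{"linear":[0.21,-0.003,0],"rotation":[0,0,0],"grip":25},{"linear":[0.21,-0.003,0],"rotation":[0,0,0],"grip":25},{"linear":[0.21,-0.003,0],"rotation":[0,0,0],"grip":38},{"linear":[0.21,-0.003,0],"rotation":[0,0,0],"grip":50},{"linear":[0.206,-0.003,0],"rotation":[0,0,0],"grip":60},{"linear":[0.204,-0.003,0],"rotation":[0,0,0],"grip":70},{"linear":[0.204,-0.003,0],"rotation":[0,0,0],"grip":70},{"linear":[0.12,-0.003,0],"rotation":[0,0,0],"grip":70},{"linear":[0.02,0,0],"rotation":[0,0,0],"grip":70},{"linear":[-0.1,0,0],"rotation":[0,0,0],"grip":70},{"linear":[-0.22,0,0],"rotation":[0,0,0],"grip":70},{"linear":[-0.3,0,0],"rotation":[0,0,0],"grip":70},{"linear":[-0.4,0,0],"rotation":[0,0,0],"grip":70},{"linear":[-0.4,0,0],"rotation":[0,0,0],"grip":70}]'; python3 plan.py k 400,150,250
python3 - <<'E'
from h import *
p,d=capture("side"); cv2.imwrite("pics/s13.png",p[...,::-1])
E
```

```text
time_s: 25.62
eef_pos: [477.7, 271.6, 212.4]
ee_rot: [0.529, 0.476, 0.525, -0.467]
force: [0.2, 0.1, 0.0]
grip_width: 0.82
t 25.62 p [477.7 271.6 212.4] jaw -83.7 toolx [ 0.012  0.005 -1.   ] F [0.2 0.1 0. ] grip 70.0 j6 1.76
turn deg [-0.  -0.2 -0.7] rot units [-0.    -0.008 -0.025]
400,150,250 lin [-0.131 -0.3    0.374]
```

View pics/s13.png

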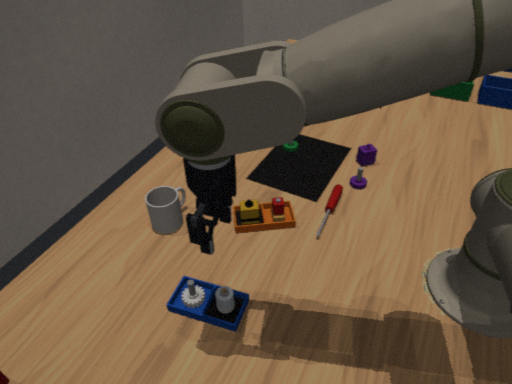

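Both kits are filled. I'll pull the arm back out of the top view for a measured check.

```bash
python3 -m jog '[{"linear":[-0.1,-0.1,0.1],"rotation":[0,0,0],"grip":70},{"linear":[-0.15,-0.2,0.2],"rotation":[0,0,0],"grip":70},{"linear":[-0.15,-0.3,0.3],"rotation":[0,0,0],"grip":70},{"linear":[-0.15,-0.4,0.4],"rotation":[0,0,0],"grip":70},{"linear":[-0.15,-0.45,0.5],"rotation":[0,0,0],"grip":70},{"linear":[-0.15,-0.45,0.6],"rotation":[0,0,0],"grip":70},{"linear":[-0.15,-0.45,0.7],"rotation":[0,0,0],"grip":70},{"linear":[-0.15,-0.45,0.8],"rotation":[0,0,0],"grip":70},{"linear":[-0.15,-0.45,0.9],"rotation":[0,0,0],"grip":70},{"linear":[-0.15,-0.45,1],"rotation":[0,0,0],"grip":70},{"linear":[-0.15,-0.45,1],"rotation":[0,0,0],"grip":70},{"linear":[-0.15,-0.45,1],"rotation":[0,0,0],"grip":70}]'; python3 plan.py
python3 - <<'E'
from h import *
for n in("top","side"):
    p,d=capture(n); cv2.imwrite(f"pics/{n}F.png",p[...,::-1]); np.save(n+"_dF.npy",d)
E
```

```text
time_s: 26.67
eef_pos: [374.9, -42.7, 251.3]
ee_rot: [0.527, 0.475, 0.525, -0.47]
force: [0.2, 0.1, 0.2]
grip_width: 0.819
t 26.67 p [374.9 -42.7 251.3] jaw -83.9 toolx [ 0.007  0.005 -1.   ] F [0.2 0.1 0.2] grip 69.9 j6 1.03
```

View pics/topF.png

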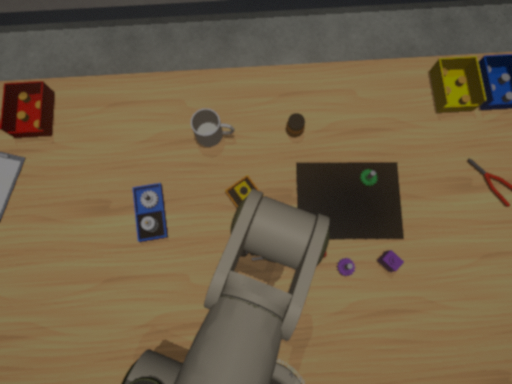

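View pics/sideF.png

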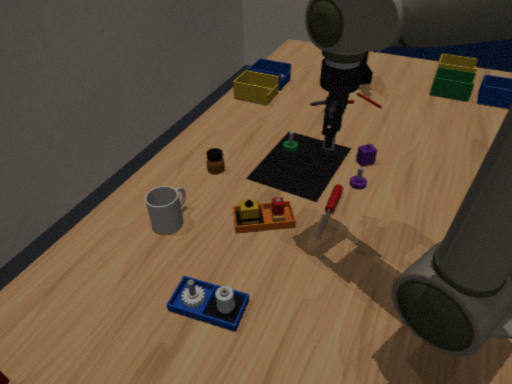

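The blue kit is in view, but the arm hides the orange tray in the top view. I'll move it further right.

```bash
python3 -m jog '[{"linear":[0,0,0.1],"rotation":[0,0,0],"grip":70},{"linear":[0,-0.03,0.2],"rotation":[0,0,0],"grip":70},{"linear":[0,-0.06,0.3],"rotation":[0,0,0],"grip":70},{"linear":[0,-0.1,0.4],"rotation":[0,0,0],"grip":70},{"linear":[0,-0.14,0.5],"rotation":[0,0,0],"grip":70},{"linear":[0,-0.18,0.6],"rotation":[0,0,0],"grip":70},{"linear":[0,-0.2,0.7],"rotation":[0,0,0],"grip":70},{"linear":[0,-0.2,0.8],"rotation":[0,0,0],"grip":70},{"linear":[0,-0.2,0.9],"rotation":[0,0,0],"grip":70},{"linear":[0,-0.2,1],"rotation":[0,0,0],"grip":70},{"linear":[0,-0.2,1],"rotation":[0,0,0],"grip":70},{"linear":[0,-0.2,1],"rotation":[0,0,0],"grip":70}]'; cat > chk.py <<'E'
from h import *
for n in("top","side"):
    p,d=capture(n); cv2.imwrite(f"pics/{n}G.png",p[...,::-1]); np.save(n+"_dF.npy",d)
D={n:cloud(n,np.load(n+"_dF.npy")) for n in("top","side")}
D0={n:cloud(n,np.load(n+"_d.npy")) for n in("top","side")}
trays={"blue":((512,275.1),186),"orange":((514.9,-4.3),32.3)}
for nm,t,c,lo,hi in[("motor","blue",(475,271),52,64),("wgspindle","blue",(549,279),40,66),("wgdisc","blue",(549,279),15,26),("pump","orange",(546,15),50,62),("coil","orange",(484,-24),52,64)]:
  for n in D:
    C=D[n];k=(np.hypot(C[...,0]-c[0],C[...,1]-c[1])<32)&(C[...,2]>lo)&(C[...,2]<hi);P=C[k]
    if len(P)<4: print(nm,n,"few");continue
    r=cv2.minAreaRect(P[:,:2].astype(np.float32)); (cx,cy),a=trays[t]; a=np.radians(a); q=np.array(r[0])-(cx,cy)
    print(nm,n,len(P),"tray xy",round(q[0]*np.cos(a)+q[1]*np.sin(a),1),round(-q[0]*np.sin(a)+q[1]*np.cos(a),1),"rect",np.round(r[1],1),"zmed",np.median(P[:,2]).round(1))
for nm,c,lo,hi in[("blue rim",(512,275),18,26),("orange rim",(515,-4),18,26),("ggear",(572,-333),28,62),("mug",(690,120),70,100),("jar",(690,-100),45,75),("screw",(367,-130),12,40)]:
  for n in D:
    for l,C in(("before",D0[n]),("after",D[n])):
      k=(np.hypot(C[...,0]-c[0],C[...,1]-c[1])<100*(nm!="ggear")+35*(nm=="ggear"))&(C[...,2]>lo)&(C[...,2]<hi)
      if nm=="orange rim": k&=C[...,1]>-80
      P=C[k]
      if len(P)>4:
        r=cv2.minAreaRect(P[:,:2].astype(np.float32)); print(nm,n,l,len(P),P.mean(0).round(1),np.round(r[0],1),np.round(r[1],1),round(r[2],1))
E
python3 chk.py
```

```text
time_s: 27.77
eef_pos: [348.8, -345.7, 249.2]
ee_rot: [0.527, 0.475, 0.527, -0.468]
force: [0.9, 0.8, -0.5]
grip_width: 0.817
motor top 139 tray xy 36.4 -0.1 rect [34.  32.6] zmed 58.1
motor side 217 tray xy 36.3 0.4 rect [34.  35.2] zmed 57.5
wgspindle top 35 tray xy -37.7 1.4 rect [12.2 12.6] zmed 59.7
wgspindle side 67 tray xy -36.9 -0.7 rect [12.5 14. ] zmed 57.5
wgdisc top 157 tray xy -38.4 0.0 rect [44.8 46.1] zmed 19.1
wgdisc side 274 tray xy -37.5 -0.6 rect [46.1 46.3] zmed 18.9
pump top 197 tray xy 37.6 -0.3 rect [45.8 36.2] zmed 57.3
pump side 188 tray xy 37.6 0.4 rect [45.9 39.2] zmed 56.3
coil top 114 tray xy -35.5 -1.7 rect [28.2 28.2] zmed 58.9
coil side 100 tray xy -35.7 -1.3 rect [27.9 32.3] zmed 58.4
blue rim top before 326 [515.5 277.6  21.8] [514.5 277.6] [153.4  79.4] 6.2
blue rim top after 464 [521.7 276.3  21.4] [514.4 277.4] [153.1  79.6] 5.8
blue rim side before 582 [512.  279.2  21.1] [514.  277.1] [153.   80.4] 6.5
blue rim side after 781 [519.  282.4  21. ] [514.1 277.6] [153.3  80.5] 6.1
orange rim top before 296 [516.3  -5.   22.1] [516.8  -3.9] [152.6  7
[... 745 characters left out ...]
79.4 97.9] 26.7
mug side after 507 [734.8 107.8  81.7] [739.2 101.4] [79.  97.2] 26.6
jar top before 246 [ 734.  -141.4   58.9] [ 735.9 -141.8] [46.9 45.6] 2.2
jar top after 244 [ 734.  -141.3   59.3] [ 735.7 -141.7] [45.  47.1] 87.0
jar side before 182 [ 732.8 -136.7   57.2] [ 734.8 -140. ] [44.3 50.7] 26.4
jar side after 185 [ 732.7 -136.4   57.3] [ 736.2 -140. ] [45.1 48.8] 61.3
screw top before 465 [ 382.1 -138.1   21.7] [ 408.  -137.6] [197.6 115.7] 80.1
screw top after 408 [ 371.  -135.1   21.6] [ 372.2 -131.6] [198.   43.3] 80.2
screw side before 391 [ 391.4 -134.2   21.5] [ 410.4 -135.5] [192.  112.3] 82.5
screw side after 293 [ 370.  -128.7   20.5] [ 371.7 -132.7] [195.7  42.3] 80.4
```

```bash
python3 - <<'E'
import cv2
a=cv2.imread("pics/topG.png")
cv2.imwrite("pics/topGz.png",cv2.resize(a[100:265,125:325],None,fx=3.6,fy=3.6,interpolation=cv2.INTER_CUBIC))
E
```

```text
(no output)
```

View pics/topGz.png

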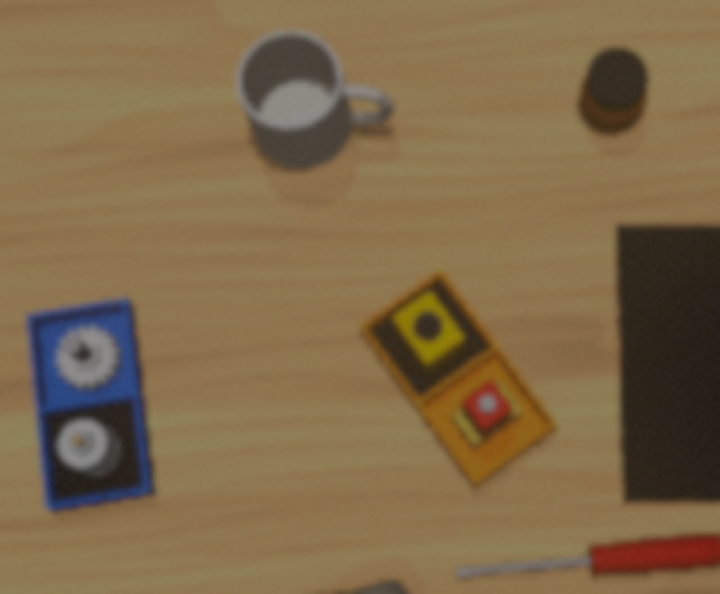

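View pics/sideG.png

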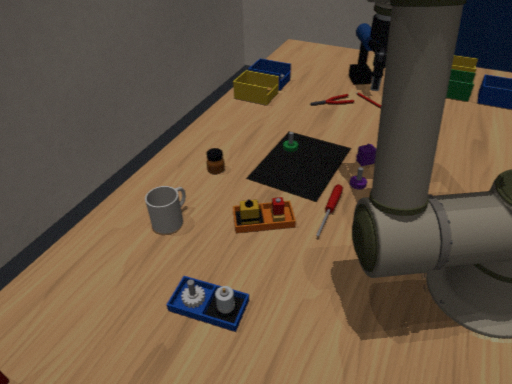

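Every part is within about 2 mm of its compartment centre and upright, and the bystanders haven't moved. The "before" rectangle for the screwdriver had picked up the valve, but its pixels match. I'm handing in.

```bash
python3 -c "
from rig import finish_job,sense
s=sense();print(s['time_s'],abs(s['dq']).max());print(finish_job())"
```

```text
27.8667 0.015181181912919768
the job is handed in; nothing more can be done
None
```

Both kits are made up and the job is handed in at 27.9 s of the 112 s allowed. The motor (foam) and white gear (bare) are in the blue tray. The pump (foam) and valve (bare) are in the orange tray.

My last checks used depth from both cameras:
- **Position:** every part lies within about 2 mm of its compartment centre in both directions.
- **Height:** part tops are close to the expected height for standing on the 5 mm tray floor: motor 58 mm, pump 56–57 mm, coil 58–59 mm, gear disc 19 mm. All look upright, though I judged that from the heights and pictures and did not measure a tilt angle.
- **Trays:** both rims read 21–22 mm high, and the trays stayed where they were to within 1 mm.
- **Bystanders:** the green gear, mug and jar show shifts of about 1 mm, which is camera noise.
- **Screwdriver:** my before-and-after depth comparison for it did not agree, because the "before" measurement had also picked up the valve. The pictures show it in the same place, and the arm went nowhere near it.

The gripper was empty and well clear of everything at hand-in.

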